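Empty the small pail into the letter tray

TASK

Lift the yellow pail by its bail (the swinging wire handle) and stand it upright in the grey letter tray, and let go. Then take it by the brown swivel knob at its bottom rim and raise that, so that the pail tips mouth down and the eraser in it comes out into the tray. Leave the empty pail in the tray too, and do not disturb the mug, the jar and the phone handset.

Things in the scene. Friction and masses are not known exactly. Their poses are not given: they have to be found in the camera images.
- pail_mid (a point): Yellow round pail, 130 mm high, outer diameter 66 mm at the bottom and 96 mm over the steel rim, open on top, about 0.22 kg; it stands loose on the desk with the eraser in it. The point is on its axis, 65 mm above its underside. Its z axis points up out of the mouth, its -x axis towards the knob at the bottom rim; the bail's hinge lies along its y axis.
- bail_grip (a point): Middle of the wooden grip sleeve of the pail's bail, 11 mm thick, 44 mm long along its y axis. With the bail upright it is on the pail's axis, 176 mm above the underside, 46 mm above the rim. The bail turns about ears 56 mm below the sleeve; light friction holds it where it is left (at first within 10 degrees of upright); a stop keeps it from leaning over 11 degrees away from the knob.
- tip_knob (a point): Centre of the brown swivel knob: two wooden buttons, 20 mm across, 22 mm over both faces (along y), turning freely on a pin along y at the end of a 7 mm stem on the pail's bottom rim: 92 mm from the pail's axis along its -x, 28 mm above the underside; axes are the pail's. Held by both faces and raised 0.20 m, the pail swings round by its own weight, hangs mouth down and the eraser slides out.
- eraser_mid (a point): Centre of the white and blue eraser, 20 x 45 x 11 mm, 18 g, loose; it starts flat on the pail's floor (3 mm thick).
- tray_floor (a point): Grey letter tray, fixed to the desk, 210 mm (x) by 310 mm (y) outside, walls 4 mm thick and 18 mm high, open on top. The point is the centre of its inner floor, which is 4 mm above the desk; its axes are parallel to the tray's sides.
- pail: The same pail; origin at the centre of its underside, axes as for pail_mid.
- pail_bail: The bail; origin midway between the ears, on the hinge, z towards the grip sleeve.
- enamel_mug: Bystander: white enamel mug with a blue rim, 84 x 112 x 82 mm, origin at its underside. Leave alone.
- small_jar: Bystander: small glass jar with a pale lid, 58 mm in diameter, 83 mm high, origin at its underside. Leave alone.
- handset: Bystander: grey phone handset lying flat, 148 x 46 x 25 mm, origin at its underside. Leave alone.

How it is judged:
By the outcome, as a careful person would: the job done as asked, in the order asked, and still so for the second after the job is handed in, with the robot touching nothing.
It also fails if it takes over 61 s, if anything falls off the work surface, if the arm or the gripper's body presses on something with over 40 N, if the wrist force passes 120 N, or if a joint passes its speed limit or range.

ROBOT

A 6-joint arm with a two-finger parallel gripper is mounted at the origin on the work surface; the furniture and walls round the work are solid. World frame = base frame: x ahead of the robot, y to its left, z up, the work surface at z = 0. Lengths are in m, angles in degrees, forces in N, time in s.
With the tool pointing down it reaches from about 0.25 to 0.725 m from the base axis. Payload 9.7 kg.
Tool frame: the origin (TCP) lies between the finger pads; the fingertips stand 19 mm ahead of it and the grasp point (between the pads) is the TCP; z points along the fingers, y is the line along which they close (so a half turn about z gives the same grasp; the last joint's range is limited). The gripper opens to 85 mm and grips with 20 to 120 N. Pads are 22 mm wide; open, the fingers measure 114 mm over their backs; the gripper's body (76 mm by 85 mm) begins 54 mm behind the grasp point. The pads swing forward as they close: fully open they stand 13 mm farther back than shut.
Start: joints at [-75.573, 4.979, 10.078, 95.1, 0, 90], TCP at [0.137, -0.533, 0.25] pointing down, gripper open.
Joint ranges: [-179.16, 179.16], [-48.56, 103.87], [-65.8, 70.77], [-126.05, 130.52], [-82.76, 87.17], [-180, 180]. Speed limits (degrees/s): [127.2, 127.2, 147.25, 180, 180, 180].

INTERFACE

Orientations are given as [roll, pitch, yaw] about the fixed x, y, z axes, in that order (R = Rz(yaw) Ry(pitch) Rx(roll)).
In Python, from workcell import telemetry, camera, calibration, workorder gives the robot as it stands.
- The arm moves only by the tool play_rows, never from a script. Its argument "increments" is a list of rows, each a list of 3 entries, a list of its own where there are three numbers: the shift along the tool's x, y, z in mm, then the turn, a rotation vector about the tool's x, y, z in degrees, then the closure, from 0 (fully open) to 1 (shut). In form: [[[x, y, z], [ax, ay, az], jaw], ...]. A call has 1 to 20 rows; each row is the pose to reach, as a shift and turn from the pose commanded when the call began, along the tool's axes at that moment; what a row does not reach only later rows make up. A row lasts 1/10 s, in which the tool goes at most 50 mm and 8.59 degrees, less where a joint would pass 70% of its speed; a pose out of reach is approached as far as the arm can. A call with a gripper value outside its range is refused whole. The fingers move at their own pace and stop on an object; "grip_force" is the grip in N (left out, the last holds). Time passes only in rows, so rows that repeat a pose let the fingers close. It gives the time, the measured TCP pose, the force, the opening and the grip force at its end, in the units of the state.
- telemetry.get_obs(): the state, without advancing time (a new reading comes with each control period).
- camera(name): name is "side" or "top" or "wrist"; returns (picture, depth): 420x560x3 uint8, red, green, blue; 420x560 float32, m along the optical axis (not along the pixel's ray), 0 where there is no reading.
- calibration(name): a dict with "vertical_fov" (degrees; the focal length in pixels is half the picture's height over the tangent of half this angle, whatever the lens; pixels are square), "cx", "cy" (the principal point, pixels), "k1" (the pictures are not rectified: a ray, as slopes to the right and down, at radius r is drawn at 1 + k1 r^2 times it, then the intrinsics apply), "rvec" (rotation vector, rad) and "tvec" (3), from world to camera coordinates, as OpenCV has them; the wrist camera has in their place "hand_eye" (4x4, takes a point from camera to tool coordinates, whose origin is the TCP and whose axes are the flange's). Camera axes: x right, y down, z forward; pixel columns grow to the right and rows downward; lengths in m; the calibration is good to about 2 mm. A picture is of the moment at which its call begins: read the wrist's pose just before it. calibration takes no time and is no camera call.
- workorder.job_done(): hands the job in; it is judged then, once.
The state is a dict: "time": time; "q": joint angles; "qd": joint speeds; "joint_efforts": joint torques, N m; "ee_pos": TCP position; "tcp_rot": TCP orientation; "wrist_force": force on the tool from outside, world axes, zero at the start; "torque": the same for the moment, N m; "opening": finger opening in m; "grasp_force": force on a finger pad.
Only numpy, scipy, OpenCV 4.12 (cv2) and the standard library are available. Lean on these libraries where they do the work, as an engineer would, in place of code of your own. Each camera call takes 0.05 s, during which the arm holds its last target. There are 200 camera calls.

## Working session

There is one attempt and no reset: what is moved stays moved. The work goes in short steps, Python scripts to look and compute and a tool call to move; the robot and the scene stay as the last step left them, time stands still between calls to the robot, and variables do not carry over. Pictures are saved under pics/ and viewed, at most 10 in all, crops included, and the job is handed in when it is done.

Besides the shell and the picture viewer there is one more tool, called after "Request:" as name(argument=value, ...), one argument or row to a line, values as JSON. play_rows: Moves the arm, as the interface text tells. Its arguments: {"type":"object","properties":{"increments":{"type":"array"},"grip_force":{"type":"number"}},"required":["increments"]}

```bash
ls; mkdir -p pics; cat > h.py <<'E'
import numpy as np, cv2
from scipy.spatial.transform import Rotation as R
from workcell import telemetry, camera, calibration, workorder
def shot(name,fn):
    o=telemetry.get_obs(); im,d=camera(name); np.savez('pics/'+fn+'.npz',im=im,d=d,p=o['ee_pos'],r=np.array(o['tcp_rot'],float))
    cv2.imwrite('pics/'+fn+'.png',im[:,:,::-1]); return im,d
def cloud(name,fn):
    z=np.load('pics/'+fn+'.npz'); d=z['d']; c=calibration(name); h,w=d.shape
    f=h/2/np.tan(np.radians(c['vertical_fov'])/2)
    K=np.array([[f,0,c['cx']],[0,f,c['cy']],[0,0,1.]])
    uv=np.stack(np.meshgrid(np.arange(w),np.arange(h)),-1).reshape(-1,1,2).astype(float)
    n=cv2.undistortPoints(uv,K,np.array([c['k1'],0,0,0.])).reshape(h,w,2)
    P=np.dstack([n*d[...,None],d])
    if 'hand_eye' in c:
        H=np.array(c['hand_eye']); P=P@H[:3,:3].T+H[:3,3]
        T=R.from_euler('xyz',z['r'],degrees=True).as_matrix(); P=P@T.T+z['p']
    else:
        Rm=cv2.Rodrigues(np.array(c['rvec'],float))[0]; P=(P-np.array(c['tvec']).ravel())@Rm
    P[d==0]=np.nan
    return P,z['im']
E
python3 - <<'E'
from h import *
print(telemetry.get_obs())
a,_=shot('top','t0');b,_=shot('side','s0')
for n in('top','side','wrist'): print(calibration(n))
E
```

```text
pics
{'time': 0.0, 'q': array([-7.55723788e+01,  5.01069528e+00,  1.00354921e+01,  9.51001571e+01,
       -2.49451688e-03,  8.99998474e+01]), 'qd': array([ 0.01374565, -0.03196395,  0.0116831 , -0.0362026 , -0.09085229,
       -0.05929837]), 'joint_efforts': array([ 9.01668063e-04, -5.20384312e+01,  4.64811873e+01,  1.60835381e-02,
        1.71246347e-05,  7.06814873e-06]), 'ee_pos': array([ 0.13697441, -0.53246092,  0.24959624]), 'tcp_rot': array([-1.79924640e+02,  2.49431397e-03,  1.44277771e+01]), 'wrist_force': array([-0.16151793,  0.39503469, -1.34236522]), 'torque': array([0.00354248, 0.00474255, 0.02340011]), 'grasp_force': 0.0, 'opening': 0.08561225642074222}
{'vertical_fov': 54.25662378713351, 'cx': 278.9740780244212, 'cy': 213.0511464916662, 'k1': 0.011049342558266305, 'rvec': array([ 2.23147335, -2.19382525,  0.05058099]), 'tvec': array([-0.13434832,  0.44795451,  1.35035838])}
{'vertical_fov': 50.346695583817436, 'cx': 281.6820788568714, 'cy': 211.96817352877062, 'k1': -0.11051740170862408, 'rvec': array([ 0.72502355,  2.31908032, -1.41706964]), 'tvec': array([0.4508437 , 0.04240479, 1.60829358])}
{'vertical_fov': 70.44210192349098, 'cx': 277.74162666959, 'cy': 206.2812526032238, 'k1': -0.05633601332329304, 'hand_eye': array([[-1.04734183e-04, -9.53007788e-01, -3.02945780e-01,
         7.79072706e-02],
       [ 9.99999973e-01, -1.62832028e-04,  1.66518281e-04,
         6.91533305e-04],
       [-2.08022495e-04, -3.02945754e-01,  9.53007779e-01,
        -1.23033558e-01],
       [ 0.00000000e+00,  0.00000000e+00,  0.00000000e+00,
         1.00000000e+00]])}
```

View pics/t0.png

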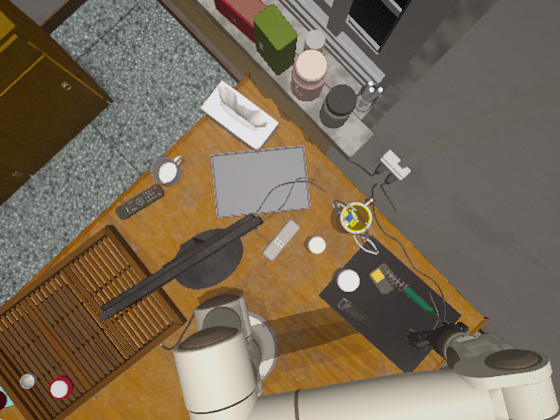

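View pics/s0.png

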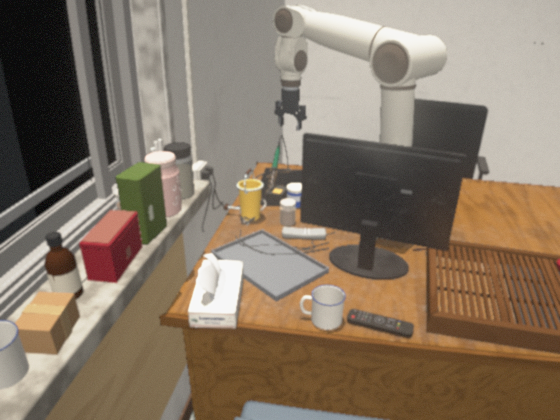

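The top view shows the pail at (355,218), its knob stem apparently towards (370,203), the tray at (260,180), the handset at (281,240), the jar at (317,245), the mug at (167,172) and the monitor with its top at (105,312)–(258,218). The side view agrees. Next I'll measure from an enlarged crop.

```bash
python3 - <<'E'
from h import *
P,im=cloud('top','t0')
c=cv2.resize(im[130:270,200:400,::-1],None,fx=4,fy=4,interpolation=cv2.INTER_CUBIC); cv2.imwrite('pics/c0.png',c)
np.set_printoptions(precision=3,suppress=True)
for n,(u,v) in dict(tl=(212,155),tr=(304,147),br=(309,208),bl=(218,216),tc=(260,170),jar=(317,245),jar2=(348,280),hs=(281,240),mug=(167,172),mon1=(258,218),mon2=(180,265),tissue=(240,112),sill=(365,140),plug=(395,165)).items(): print(n,P[v,u])
hsv=cv2.cvtColor(im,cv2.COLOR_RGB2HSV)
m=(hsv[...,0]>18)&(hsv[...,0]<35)&(hsv[...,1]>150)&(hsv[...,2]>80)
m[:,:320]=0;m[:,400:]=0;m[:190]=0;m[250:]=0
q=P[m]; print(m.sum(),np.nanmin(q,0),np.nanmax(q,0),np.nanmean(q,0))
sub=P[195:260,325:395]; 
for lo,hi in((.12,.14),(.14,.165),(.165,.2)):
  k=(sub[...,2]>lo)&(sub[...,2]<hi); q=sub[k]; print(lo,k.sum(),q.min(0) if len(q) else 0,q.max(0) if len(q) else 0,q.mean(0) if len(q) else 0)
E
```

```text
tl [0.637 0.097 0.019]
tr [ 0.673 -0.207  0.001]
br [ 0.468 -0.225  0.02 ]
bl [0.437 0.075 0.003]
tc [ 0.593 -0.061  0.005]
jar [ 0.35  -0.246  0.085]
jar2 [ 0.241 -0.346  0.075]
hs [ 0.362 -0.135  0.019]
mug [ 0.581  0.249 -0.002]
mon1 [ 0.426 -0.071  0.382]
mon2 [0.311 0.111 0.386]
tissue [0.762 0.002 0.089]
sill [ 0.659 -0.368  0.194]
plug [ 0.587 -0.452  0.206]
366 [ 0.343 -0.528 -0.007] [ 0.475 -0.316  0.181] [ 0.435 -0.385  0.06 ]
0.12 292 [ 0.39  -0.405  0.12 ] [ 0.481 -0.31   0.136] [ 0.436 -0.359  0.129]
0.14 12 [ 0.4   -0.395  0.141] [ 0.476 -0.322  0.163] [ 0.449 -0.348  0.155]
0.165 83 [ 0.406 -0.389  0.167] [ 0.469 -0.329  0.186] [ 0.44  -0.361  0.178]
```

View pics/c0.png

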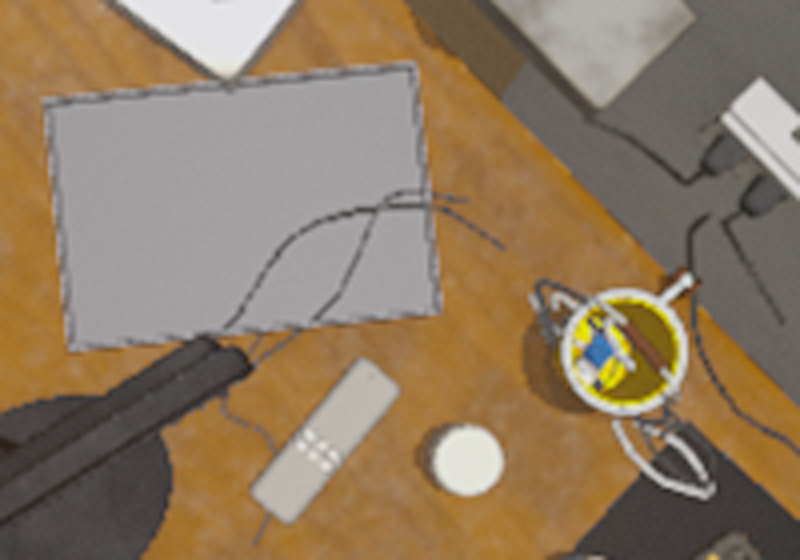

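The crop shows the rim circle centred at (625,352), the brown sleeve running (610,310)–(665,385), the knob at (685,280) and the eraser at (600,350). Next come exact directions and the tray geometry.

```bash
cat >> h.py <<'E'
def ray(name,u,v,z):
    c=calibration(name); f=210/np.tan(np.radians(c['vertical_fov'])/2)
    K=np.array([[f,0,c['cx']],[0,f,c['cy']],[0,0,1.]])
    n=cv2.undistortPoints(np.array([[[u,v]]],float),K,np.array([c['k1'],0,0,0.])).ravel()
    Rm=cv2.Rodrigues(np.array(c['rvec'],float))[0]; o=-Rm.T@np.array(c['tvec']).ravel(); d=Rm.T@np.array([n[0],n[1],1])
    return o+d*(z-o[2])/d[2]
def move(p,yaw,tilt=0,lean=0):
    """shift (tool mm) and rotvec (deg) from the present pose to TCP p, tool down with yaw; tilt about the final tool y"""
    o=telemetry.get_obs(); A=R.from_euler('xyz',o['tcp_rot'],degrees=True)
    B=R.from_euler('xyz',[180,0,yaw],degrees=True)*R.from_euler('y',tilt,degrees=True)
    print('shift',A.inv().apply(np.array(p)-o['ee_pos'])*1e3,'turn',np.degrees((A.inv()*B).as_rotvec()))
E
python3 - <<'E'
from h import *
np.set_printoptions(precision=3,suppress=True)
P,im=cloud('top','t0')
print('knob',ray('top',200+685/4-.5,130+280/4-.5,.03),P[198:203,368:374].reshape(-1,3)[::5])
sub=P[195:260,325:395]
k=(sub[...,2]>.122)&(sub[...,2]<.136);q=sub[k][:,:2]
A=np.c_[2*q,np.ones(len(q))];s=np.linalg.lstsq(A,(q**2).sum(1),rcond=None)[0];print('rim',s[:2],np.sqrt(s[2]+s[:2]@s[:2]))
k=(sub[...,2]>.165)&(sub[...,2]<.2);q=sub[k][:,:2];w,V=np.linalg.eigh(np.cov(q.T));print('bail',q.mean(0),V[:,1],np.sqrt(w), (q.min(0)+q.max(0))/2)
for n,(u,v) in dict(tl=(45,100),tr=(415,65),br=(439,312),bl=(70,350)).items(): print(n,ray('top',200+u/4-.5,130+v/4-.5,.018))
for n,(u,v) in dict(c1=(300,240),c2=(350,212),c3=(410,207),c4=(350,280)).items(): print(n,P[130+v//4-1:132+v//4,200+u//4-1:202+u//4,2].ravel())
E
```

```text
knob [ 0.499 -0.426  0.03 ] [[ 0.54  -0.534 -0.474]
 [ 0.504 -0.432  0.034]
 [ 0.501 -0.429  0.033]
 [ 0.497 -0.426  0.033]
 [ 0.494 -0.423  0.032]
 [ 0.49  -0.419  0.034]]
rim [ 0.436 -0.357] 0.044012340889246854
bail [ 0.44  -0.361] [-0.738 -0.675] [0.003 0.021] [ 0.438 -0.359]
tl [0.639 0.101 0.018]
tr [ 0.674 -0.203  0.018]
br [ 0.47  -0.226  0.018]
bl [0.433 0.077 0.018]
c1 [0.006 0.005 0.003 0.005 0.005 0.003 0.006 0.005 0.004]
c2 [0.005 0.008 0.004 0.009 0.01  0.007 0.004 0.008 0.   ]
c3 [ 0.008  0.004 -0.003  0.01   0.006  0.011  0.003  0.003  0.005]
c4 [0.011 0.005 0.003 0.003 0.002 0.005 0.005 0.009 0.004]
```

```bash
python3 - <<'E'
from h import *
np.set_printoptions(precision=1,suppress=True)
move([.439,-.360,.25],42.4)
E
```

```text
shift [335.5 -91.8  -0.2] turn [ -0.1  -0.  -28. ]
```

Request:
play_rows(
  increments=[
    [[40,-10,-10],[0,0,-4],0],
    [[80,-20,-10],[0,0,-8],0],
    [[120,-30,-10],[0,0,-12],0],
    [[160,-44,-10],[0,0,-16],0],
    [[200,-55,-10],[0,0,-20],0],
    [[240,-66,-5],[0,0,-24],0],
    [[280,-77,0],[0,0,-28],0],
    [[315,-86,0],[0,0,-28],0],
    [[335,-92,0],[0,0,-28],0],
    [[335,-92,0],[0,0,-28],0],
    [[335,-92,0],[0,0,-28],0],
  ],
  grip_force=40,
)

```text
time: 1.2
ee_pos: [0.4385, -0.3599, 0.2498]
tcp_rot: [-179.9, 0.0, 42.5]
wrist_force: [-0.1, 0.0, 0.0]
opening: 0.0855
grasp_force: 0.0
```

```bash
python3 - <<'E'
from h import *
np.set_printoptions(precision=3,suppress=True)
shot('wrist','w1');P,im=cloud('wrist','w1')
k=(P[...,2]>.16)&(P[...,2]<.195)&(abs(P[...,0]-.437)<.06)&(abs(P[...,1]+.36)<.06);q=P[k]
print(k.sum(),q.mean(0),q.min(0),q.max(0))
hsv=cv2.cvtColor(im,cv2.COLOR_RGB2HSV)
o=telemetry.get_obs();print(o['ee_pos'],o['tcp_rot'],o['q'])
move([.439,-.360,.176],42.4)
E
```

```text
1237 [ 0.445 -0.358  0.177] [ 0.406 -0.39   0.16 ] [ 0.475 -0.33   0.183]
[ 0.438 -0.36   0.25 ] [-179.967    0.02    42.427] [-39.425   7.413  12.701  95.323  -0.016  98.148]
shift [ 0.871  0.449 74.043] turn [-0.033  0.02   0.027]
```

View pics/w1.png

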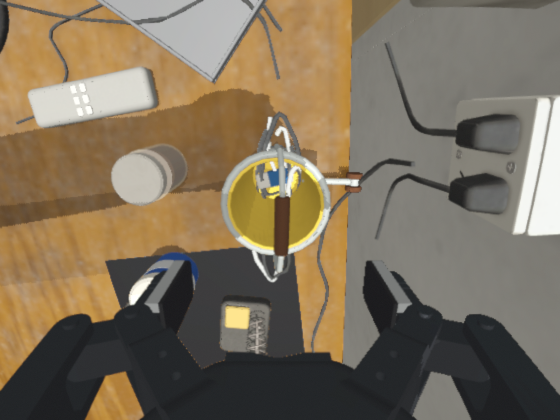

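The wrist view shows the sleeve at (281,225) midway between the fingers, with the knob at (353,183) and nothing in the way below the fingers.

Request:
play_rows(
  increments=[
    [[0,0,25],[0,0,0],0],
    [[1,0,50],[0,0,0],0],
    [[1,0,68],[0,0,0],0],
    [[1,0,75],[0,0,0],0],
    [[1,0,75],[0,0,0],0.5],
    [[1,0,75],[0,0,0],1],
    [[1,0,75],[0,0,0],1],
    [[1,0,75],[0,0,0],1],
    [[1,0,75],[0,0,0],1],
    [[1,0,75],[0,0,0],1],
    [[1,0,75],[0,0,0],1],
    [[1,0,75],[0,0,0],1],
  ],
  grip_force=50,
)

```text
time: 2.45
ee_pos: [0.4395, -0.3596, 0.1759]
tcp_rot: [179.9, -0.0, 42.4]
wrist_force: [-0.4, -0.3, 5.1]
opening: 0.0091
grasp_force: 48.8
```

Request:
play_rows(
  increments=[
    [[0,0,-5],[0,0,0],1],
    [[0,0,-12],[0,0,0],1],
    [[0,0,-22],[0,0,0],1],
    [[0,0,-34],[0,0,0],1],
    [[0,0,-46],[0,0,0],1],
    [[0,0,-56],[0,0,0],1],
    [[0,0,-60],[0,0,0],1],
    [[0,0,-60],[0,0,0],1],
    [[0,0,-60],[0,0,0],1],
  ],
)

```text
time: 3.35
ee_pos: [0.4392, -0.3594, 0.2349]
tcp_rot: [-180.0, 0.0, 42.4]
wrist_force: [-0.6, 0.5, -1.9]
opening: 0.0094
grasp_force: 48.7
```

```bash
python3 - <<'E'
from h import *
np.set_printoptions(precision=1,suppress=True)
shot('wrist','w2');move([.5585,-.103,.236],6.5)
o=telemetry.get_obs();print(o['wrist_force'],o['opening'])
E
```

```text
shift [ 261.  -108.7   -1.2] turn [-0.   0.  35.9]
[-0.1 -0.4 -2.7] 0.009099073477540524
```

View pics/w2.png

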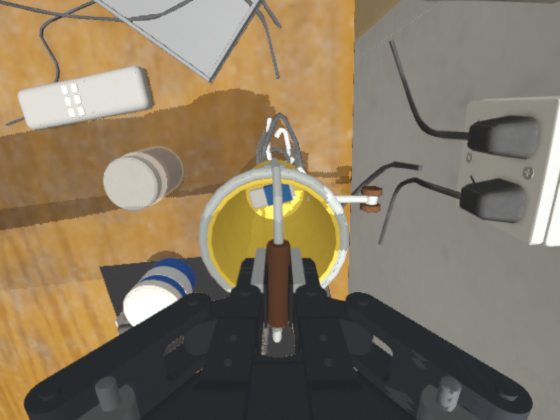

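The wrist view shows the pail lifted and hanging from the sleeve held at (278,285), with the knob at (371,200). Next I carry it to the tray.

Request:
play_rows(
  increments=[
    [[5,-2,-1],[0,0,0],1],
    [[17,-7,-1],[0,0,1],1],
    [[35,-15,-1],[0,0,3],1],
    [[57,-24,-1],[0,0,6],1],
    [[82,-34,-1],[0,0,10],1],
    [[108,-45,-1],[0,0,14],1],
    [[134,-56,-1],[0,0,18],1],
    [[160,-67,-1],[0,0,22],1],
    [[185,-77,-1],[0,0,26],1],
    [[208,-87,-1],[0,0,30],1],
    [[228,-95,-1],[0,0,33],1],
    [[244,-102,-1],[0,0,35],1],
    [[255,-106,-1],[0,0,36],1],
    [[260,-108,-1],[0,0,36],1],
    [[261,-109,-1],[0,0,36],1],
    [[261,-109,-1],[0,0,36],1],
    [[261,-109,-1],[0,0,36],1],
    [[261,-109,-1],[0,0,36],1],
  ],
)

```text
time: 5.2
ee_pos: [0.5582, -0.1034, 0.2364]
tcp_rot: [180.0, -0.0, 6.4]
wrist_force: [-0.3, 0.0, -1.3]
opening: 0.0089
grasp_force: 48.7
```

```bash
python3 - <<'E'
from h import *
np.set_printoptions(precision=1,suppress=True)
shot('side','s3');im=cv2.imread('pics/s3.png')[60:300,180:440];cv2.imwrite('pics/s3c.png',cv2.resize(im,None,fx=2.4,fy=2.4))
o=telemetry.get_obs();print(o['wrist_force'],o['opening'],o['q'])
move([.5585,-.103,.181],6.5)
E
```

```text
[-0.4  0.  -2.6] 0.009130889482998677 [-10.5   7.2  10.9  93.7  -0.  163.1]
shift [ 0.3 -0.3 55.4] turn [ 0.  -0.  -0.1]
```

View pics/s3c.png

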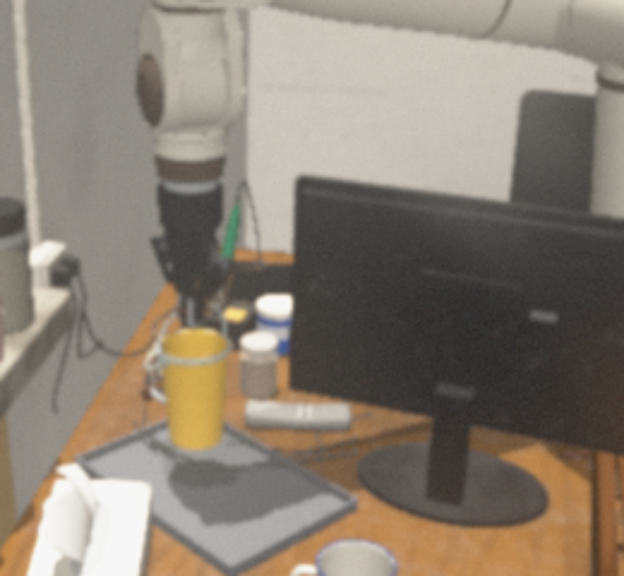

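The side crop shows the pail hanging over the tray at (197,390) with its shadow on the tray, and the arm is high and clear of the monitor. Lower it gently.

Request:
play_rows(
  increments=[
    [[0,0,10],[0,0,0],1],
    [[0,0,22],[0,0,0],1],
    [[0,0,34],[0,0,0],1],
    [[0,0,44],[0,0,0],1],
    [[0,0,49],[0,0,0],1],
    [[0,0,52],[0,0,0],1],
    [[0,0,54],[0,0,0],1],
    [[0,0,55],[0,0,0],1],
    [[0,0,55],[0,0,0],1],
    [[0,0,55],[0,0,0],1],
  ],
)

```text
time: 6.25
ee_pos: [0.5585, -0.1029, 0.1816]
tcp_rot: [180.0, -0.0, 6.4]
wrist_force: [0.8, -0.8, -1.3]
opening: 0.0093
grasp_force: 48.7
```

Request:
play_rows(
  increments=[
    [[0,0,1],[0,0,0],1],
    [[0,0,2],[0,0,0],1],
    [[0,0,2],[0,0,0],1],
    [[0,0,2],[0,0,0],1],
  ],
)

```text
time: 6.65
ee_pos: [0.5588, -0.1027, 0.1804]
tcp_rot: [180.0, -0.1, 6.4]
wrist_force: [-1.2, 2.3, 6.8]
opening: 0.0091
grasp_force: 49.5
```

Request:
play_rows(
  increments=[
    [[0,0,0],[0,0,0],0.8],
    [[0,0,0],[0,0,0],0.6],
    [[0,0,0],[0,0,0],0.5],
    [[0,0,0],[0,0,0],0.5],
    [[0,0,-10],[0,0,0],0.5],
    [[0,0,-30],[0,0,0],0.5],
    [[0,0,-60],[0,0,0],0.5],
    [[0,0,-90],[0,0,0],0.5],
    [[0,0,-110],[0,0,0],0.5],
    [[0,0,-120],[0,0,0],0.5],
    [[0,0,-120],[0,0,0],0.5],
  ],
)

```text
time: 7.75
ee_pos: [0.5588, -0.103, 0.3007]
tcp_rot: [180.0, -0.1, 6.4]
wrist_force: [0.5, 1.1, -0.3]
opening: 0.0426
grasp_force: 0.0
```

```bash
python3 - <<'E'
from h import *
np.set_printoptions(precision=3,suppress=True)
shot('wrist','w4');shot('top','t4')
P,im=cloud('wrist','w4')
o=telemetry.get_obs();print(o['ee_pos'],o['tcp_rot'],o['q'],o['opening'])
im=cv2.imread('pics/w4.png')
t=cv2.imread('pics/t4.png')[140:230,210:330]
cv2.imwrite('pics/m4.png',np.hstack([cv2.resize(im,(480,360)),cv2.resize(t,(300,360))]))
k=(P[...,2]>.125)&(P[...,2]<.140)&(abs(P[...,0]-.5585)<.07)&(abs(P[...,1]+.103)<.07);q=P[k][:,:2]
A=np.c_[2*q,np.ones(len(q))];s=np.linalg.lstsq(A,(q**2).sum(1),rcond=None)[0];print('rim',s[:2],np.sqrt(s[2]+s[:2]@s[:2]))
q=P[(P[...,2]>.150)&(P[...,2]<.2)&(abs(P[...,0]-.5585)<.07)&(abs(P[...,1]+.103)<.07)];print('bail',q.mean(0),q.min(0),q.max(0))
E
```

```text
[ 0.558 -0.103  0.298] [-179.984    0.054    6.425] [-10.44    8.987  19.911 100.981   0.    163.134] 0.04261309019894033
rim [ 0.559 -0.097] 0.04280934430850873
bail [ 0.565 -0.1    0.18 ] [ 0.508 -0.108  0.15 ] [ 0.61  -0.092  0.187]
```

View pics/m4.png

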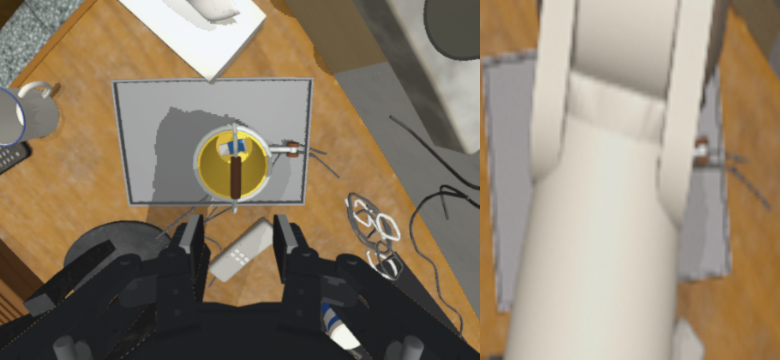

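The pail stands upright in the tray, with its rim at (233,162) and the knob at (292,148) inside the right wall at (308,150). Next I'll locate the knob precisely.

```bash
python3 - <<'E'
from h import *
np.set_printoptions(precision=3,suppress=True)
P,im=cloud('wrist','w4')
hsv=cv2.cvtColor(im,cv2.COLOR_RGB2HSV).astype(int)
m=np.zeros(im.shape[:2],bool); m[155:195,325:358]=1
b=m&((hsv[...,0]<14)|(hsv[...,0]>170))&(hsv[...,1]>90)
v,u=np.where(b);q=P[b]; print(b.sum(),u.min(),u.max(),v.min(),v.max(),np.nanmedian(q,0),np.nanmin(q,0),np.nanmax(q,0))
# yaw of the bail (pail y)
k=(P[...,2]>.165)&(P[...,2]<.2)&(abs(P[...,0]-.5585)<.07)&(abs(P[...,1]+.103)<.07);q=P[k][:,:2]
w,V=np.linalg.eigh(np.cov(q.T));print(V[:,1],np.degrees(np.arctan2(*V[::-1,1])))
q=P[(P[...,2]>.1)&(P[...,2]<.2)&(abs(P[...,0]-.5585)<.07)&(abs(P[...,1]+.103)<.07)]
print(P[175,335-30:350:4].round(3))
E
```

```text
116 335 348 166 182 [ 0.574 -0.186  0.039] [ 0.558 -0.196  0.031] [ 0.579 -0.178  0.042]
[-0.994 -0.113] -173.53847906067836
[[ 0.58  -0.129  0.133]
 [ 0.581 -0.133  0.133]
 [ 0.581 -0.137  0.132]
 [ 0.564 -0.156  0.036]
 [ 0.564 -0.161  0.035]
 [ 0.565 -0.167  0.035]
 [ 0.565 -0.172  0.034]
 [ 0.566 -0.177  0.036]
 [ 0.566 -0.182  0.035]
 [ 0.567 -0.187  0.037]
 [ 0.568 -0.193  0.035]
 [ 0.563 -0.207  0.003]]
```

Request:
play_rows(
  increments=[
    [[0,0,0],[0,0,-8],0.5],
    [[0,0,0],[0,0,-16],0.5],
    [[0,0,0],[0,0,-24],0.5],
    [[0,0,0],[0,0,-32],0.5],
    [[0,0,0],[0,0,-40],0.5],
    [[0,0,0],[0,0,-48],0.5],
    [[0,0,0],[0,0,-56],0.5],
    [[0,0,0],[0,0,-64],0.5],
    [[0,0,0],[0,0,-72],0.5],
    [[0,0,0],[0,0,-80],0.5],
    [[0,0,0],[0,0,-88],0.5],
    [[0,0,0],[0,0,-96],0.5],
    [[0,0,0],[0,0,-104],0.5],
    [[0,0,0],[0,0,-112],0.5],
    [[0,0,0],[0,0,-120],0.5],
    [[0,0,0],[0,0,-128],0.5],
    [[0,0,0],[0,0,-136],0.5],
    [[0,0,0],[0,0,-144],0.5],
    [[0,0,0],[0,0,-152],0.5],
    [[0,0,0],[0,0,-160],0.5],
  ],
)

```text
time: 9.85
ee_pos: [0.558, -0.1028, 0.2977]
tcp_rot: [-180.0, -0.1, 166.8]
wrist_force: [-0.1, 0.0, 0.7]
opening: 0.0423
grasp_force: 0.0
```

```bash
python3 - <<'E'
from h import *
np.set_printoptions(precision=1,suppress=True)
print(telemetry.get_obs()['q'])
move([.569,-.200,.30],-83.5)
move([.569,-.200,.30],-83.5,-10)
E
```

```text
[-10.4   9.   19.8 101.   -0.    2.8]
shift [-32.9 -92.1  -2.4] turn [   0.1   -0.1 -109.7]
shift [-32.9 -92.1  -2.4] turn [  -9.4   -6.8 -109.4]
```

Request:
play_rows(
  increments=[
    [[-2,-7,-2],[0,0,-8],0.5],
    [[-5,-14,-2],[0,0,-16],0.5],
    [[-8,-22,-2],[0,0,-24],0.5],
    [[-11,-30,-2],[0,0,-32],0.5],
    [[-14,-38,-2],[0,0,-40],0.5],
    [[-16,-46,-2],[0,0,-48],0.5],
    [[-19,-54,-2],[0,0,-56],0.5],
    [[-22,-62,-2],[0,0,-64],0.5],
    [[-25,-70,-2],[0,0,-72],0.5],
    [[-28,-78,-2],[-1,-1,-80],0.5],
    [[-31,-86,-2],[-3,-2,-88],0.5],
    [[-33,-92,-2],[-5,-4,-96],0.5],
    [[-33,-92,-2],[-7,-5,-103],0.5],
    [[-33,-92,-2],[-9.4,-6.8,-109.4],0.5],
    [[-33,-92,-2],[-9.4,-6.8,-109.4],0.5],
    [[-33,-92,-2],[-9.4,-6.8,-109.4],0.5],
    [[-33,-92,-2],[-9.4,-6.8,-109.4],0.5],
  ],
)

```text
time: 11.55
ee_pos: [0.5688, -0.1998, 0.301]
tcp_rot: [-179.9, 9.9, -84.0]
wrist_force: [0.1, 0.8, -0.6]
opening: 0.043
grasp_force: 0.0
```

```bash
python3 - <<'E'
from h import *
np.set_printoptions(precision=3,suppress=True)
o=telemetry.get_obs();print(o['q'],o['ee_pos'],o['tcp_rot'])
shot('wrist','w5')
P,im=cloud('wrist','w5')
hsv=cv2.cvtColor(im,cv2.COLOR_RGB2HSV).astype(int)
b=((hsv[...,0]<14)|(hsv[...,0]>170))&(hsv[...,1]>90)&(P[...,2]>.02)&(P[...,2]<.05)&(abs(P[...,0]-.569)<.03)&(abs(P[...,1]+.188)<.03)
v,u=np.where(b);q=P[b]; print(b.sum(),u.min(),u.max(),v.min(),v.max(),np.nanmedian(q,0),np.nanmin(q,0),np.nanmax(q,0))
k=(P[...,2]>.125)&(P[...,2]<.140)&(abs(P[...,0]-.5585)<.07)&(abs(P[...,1]+.103)<.07);q=P[k][:,:2]
print(k.sum(), q.min(0),q.max(0))
np.set_printoptions(precision=1,suppress=True)
move([.569,-.188,.090],-83.5,-10)
move([.569,-.188,.032],-83.5,-10)
E
```

```text
[ -23.162   19.1     31.868  107.541    8.656 -119.53 ] [ 0.569 -0.2    0.301] [-179.912    9.876  -83.986]
103 271 286 140 153 [ 0.563 -0.191  0.04 ] [ 0.557 -0.199  0.032] [ 0.578 -0.182  0.043]
1535 [ 0.507 -0.145] [ 0.61  -0.051]
shift [ 24.7  -1.  210.1] turn [-0.2 -0.1 -0.4]
shift [ 34.7  -0.9 267.3] turn [-0.2 -0.1 -0.4]
```

View pics/w5.png

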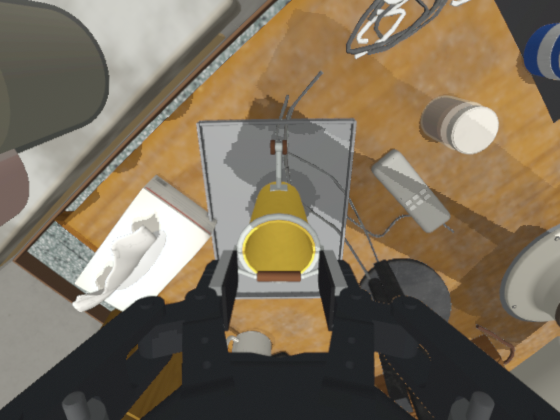

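The view shows the knob at (279,147) beyond the rim (280,245), on the centre line between the fingers. Go down to it.

Request:
play_rows(
  increments=[
    [[6,-1,40],[0,0,0],0.5],
    [[12,-1,80],[0,0,0],0.5],
    [[19,-1,120],[0,0,0],0.5],
    [[26,-1,160],[0,0,0],0.5],
    [[31,-1,190],[0,0,0],0.5],
    [[33,-1,215],[0,0,0],0.5],
    [[35,-1,235],[0,0,0],0.5],
    [[36,-1,250],[0,0,0],0.5],
    [[37,-1,260],[0,0,0],0.5],
    [[37,-1,267],[0,0,0],0.5],
    [[37,-1,267],[0,0,0],0.5],
    [[37,-1,267],[0,0,0],0.5],
  ],
)

```text
time: 12.8
ee_pos: [0.5699, -0.1906, 0.0327]
tcp_rot: [-179.8, 9.9, -83.8]
wrist_force: [-0.5, 0.4, 0.1]
opening: 0.0426
grasp_force: 0.0
```

```bash
python3 - <<'E'
from h import *
np.set_printoptions(precision=1,suppress=True)
move([.568,-.190,.032],-83.5,-10)
shot('wrist','w6')
E
```

```text
shift [-0.6  1.8  0.8] turn [-0.2 -0.1 -0.3]
```

View pics/w6.png

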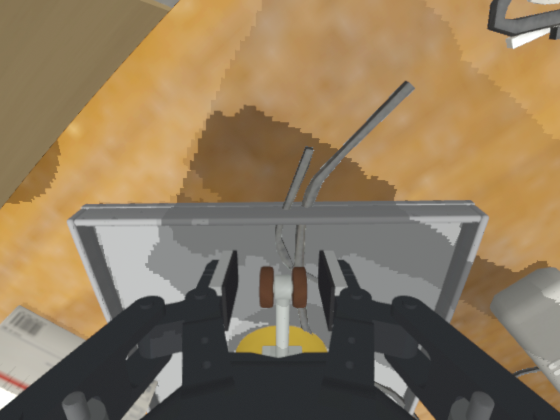

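The knob at (283,287) sits between the pads, whose inner faces are at 237 and 322. Close and grip.

Request:
play_rows(
  increments=[
    [[0,1,0],[0,0,0],0.5],
    [[0,1,0],[0,0,0],0.65],
    [[0,1,0],[0,0,0],1],
    [[0,1,0],[0,0,0],1],
    [[0,1,0],[0,0,0],1],
    [[0,1,0],[0,0,0],1],
    [[0,1,0],[0,0,0],1],
    [[0,1,0],[0,0,0],1],
  ],
  grip_force=60,
)

```text
time: 13.65
ee_pos: [0.5686, -0.1907, 0.0321]
tcp_rot: [-179.9, 9.9, -83.9]
wrist_force: [-0.3, -2.6, 2.6]
opening: 0.021
grasp_force: 60.1
```

```bash
python3 - <<'E'
from h import *
np.set_printoptions(precision=2,suppress=True)
A=R.from_euler('xyz',telemetry.get_obs()['tcp_rot'],degrees=True)
for d in ([0,0,.08],[0,0,.2]): print(A.inv().apply(d)*1e3)
print(A.inv().apply([-.1131,.9936,0]))
E
```

```text
[-13.74  -0.2  -78.81]
[ -34.34   -0.51 -197.03]
[-0.99  0.01  0.17]
```

Request:
play_rows(
  increments=[
    [[-1,0,-5],[0,0,0],1],
    [[-2,0,-10],[0,0,0],1],
    [[-3,0,-15],[0,0,0],1],
    [[-3,0,-20],[0,0,0],1],
    [[-4,0,-25],[0,0,0],1],
    [[-5,0,-30],[0,0,0],1],
    [[-6,0,-35],[0,0,0],1],
    [[-7,0,-40],[0,0,0],1],
    [[-8,0,-45],[0,0,0],1],
    [[-9,0,-50],[0,0,0],1],
    [[-10,0,-55],[0,0,0],1],
    [[-10,0,-60],[0,0,0],1],
    [[-11,0,-65],[0,0,0],1],
    [[-12,0,-70],[0,0,0],1],
    [[-13,0,-75],[0,0,0],1],
    [[-14,0,-80],[0,0,0],1],
    [[-14,0,-80],[0,0,0],1],
    [[-14,0,-80],[0,0,0],1],
  ],
)

```text
time: 15.45
ee_pos: [0.5688, -0.1913, 0.1143]
tcp_rot: [-179.8, 9.8, -83.9]
wrist_force: [0.6, -4.0, 7.4]
opening: 0.0209
grasp_force: 60.7
```

```bash
python3 - <<'E'
from h import *
shot('side','s7');shot('wrist','w7');im=cv2.imread('pics/s7.png')[160:310,180:350]
cv2.imwrite('pics/m7.png',np.hstack([cv2.resize(im,(408,360),interpolation=cv2.INTER_CUBIC),cv2.resize(cv2.imread('pics/w7.png')[:,60:500],(377,360))]))
E
```

```text
(no output)
```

View pics/m7.png

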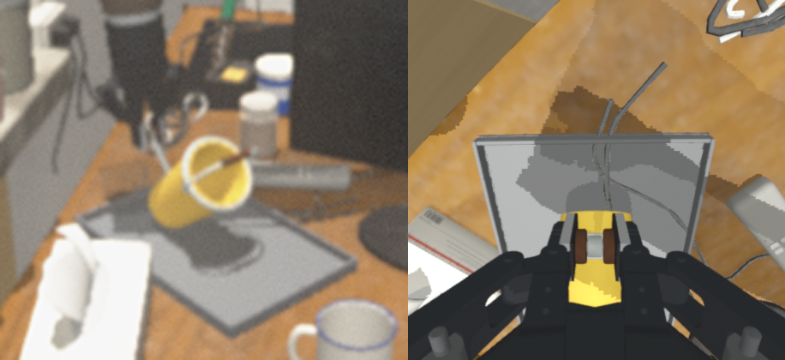

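The side crop shows the pail tilted about 50° with its mouth toward the tray centre (240,200), still resting on its bottom edge as expected. The wrist crop shows the knob held at (594,248). Continue raising.

Request:
play_rows(
  increments=[
    [[-1,0,-4],[0,0,0],1],
    [[-1,0,-8],[0,0,0],1],
    [[-2,0,-12],[0,0,0],1],
    [[-3,0,-16],[0,0,0],1],
    [[-4,0,-20],[0,0,0],1],
    [[-4,0,-24],[0,0,0],1],
    [[-5,0,-28],[0,0,0],1],
    [[-6,0,-34],[0,0,0],1],
    [[-7,0,-40],[0,0,0],1],
    [[-8,0,-47],[0,0,0],1],
    [[-9,0,-54],[0,0,0],1],
    [[-11,0,-62],[0,0,0],1],
    [[-12,0,-70],[0,0,0],1],
    [[-14,0,-80],[0,0,0],1],
    [[-16,0,-90],[0,0,0],1],
    [[-18,0,-101],[0,0,0],1],
    [[-20,0,-113],[0,0,0],1],
    [[-21,0,-122],[0,0,0],1],
    [[-22,0,-126],[0,0,0],1],
    [[-22,0,-126],[0,0,0],1],
  ],
)

```text
time: 17.55
ee_pos: [0.5682, -0.1907, 0.2417]
tcp_rot: [-179.8, 9.9, -83.8]
wrist_force: [0.9, -1.2, -1.6]
opening: 0.0209
grasp_force: 59.6
```

```bash
python3 - <<'E'
from h import *
shot('side','s8');shot('wrist','w8');im=cv2.imread('pics/s8.png')[140:310,180:370]
cv2.imwrite('pics/m8.png',np.hstack([cv2.resize(im,(408,365),interpolation=cv2.INTER_CUBIC),cv2.resize(cv2.imread('pics/w8.png')[:,60:500],(377,365))]))
E
```

```text
(no output)
```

View pics/m8.png

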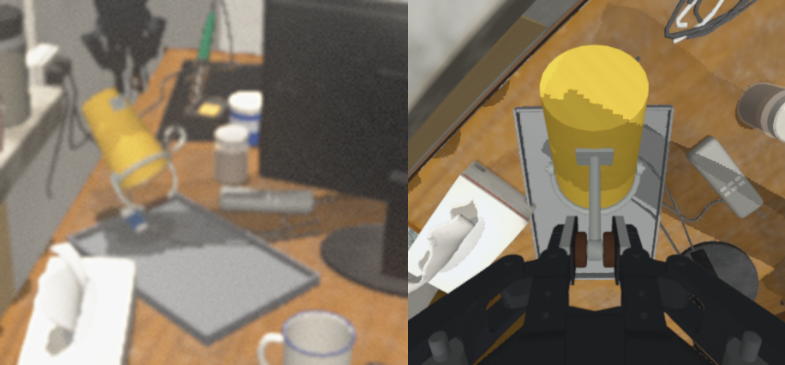

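The side crop shows the pail swung mouth down at (135,140), with the eraser coming out at (133,215). The wrist crop shows the pail bottom at (595,85). Let it settle, then locate the eraser by colour.

Request:
play_rows(
  increments=[
    [[0,0,0],[0,0,0],1],
    [[0,0,0],[0,0,0],1],
    [[0,0,0],[0,0,0],1],
    [[0,0,0],[0,0,0],1],
    [[0,0,0],[0,0,0],1],
    [[0,0,0],[0,0,0],1],
    [[0,0,0],[0,0,0],1],
    [[0,0,0],[0,0,0],1],
    [[0,0,0],[0,0,0],1],
    [[0,0,0],[0,0,0],1],
    [[0,0,0],[0,0,0],1],
    [[0,0,0],[0,0,0],1],
    [[0,0,0],[0,0,0],1],
    [[0,0,0],[0,0,0],1],
    [[0,0,0],[0,0,0],1],
  ],
)

```text
time: 19.15
ee_pos: [0.568, -0.1906, 0.241]
tcp_rot: [-179.9, 9.9, -83.9]
wrist_force: [0.2, -0.3, -2.8]
opening: 0.0209
grasp_force: 59.6
```

```bash
cat >> h.py <<'E'
def find(fn,name):
    P,im=cloud(name,fn); hsv=cv2.cvtColor(im,cv2.COLOR_RGB2HSV).astype(int)
    near=(abs(P[...,0]-.55)<.2)&(P[...,1]<.15)&(P[...,1]>-.35)&(P[...,2]<.3)&(P[...,2]>-.01)
    for n,m in dict(blue=(hsv[...,0]>95)&(hsv[...,0]<130)&(hsv[...,1]>110),yel=(hsv[...,0]>20)&(hsv[...,0]<33)&(hsv[...,1]>150),brown=((hsv[...,0]<14)|(hsv[...,0]>170))&(hsv[...,1]>100)&(P[...,2]>.03)).items():
        b=m&near; q=P[b]; v,u=np.where(b)
        if len(q): print(fn,n,len(q),int(np.median(u)),int(np.median(v)),np.median(q,0).round(3),np.percentile(q,3,axis=0).round(3),np.percentile(q,97,axis=0).round(3))
E
python3 - <<'E'
from h import *
for n in('side','top','wrist'): shot(n,n+'9');find(n+'9',n)
E
```

```text
side9 yel 625 236 203 [ 0.592 -0.196  0.163] [ 0.543 -0.245  0.089] [ 0.611 -0.158  0.203]
side9 brown 7 253 232 [ 0.563 -0.139  0.076] [ 0.458 -0.142  0.075] [ 0.579 -0.08   0.248]
top9 yel 219 293 171 [ 0.57  -0.164  0.149] [ 0.539 -0.181  0.133] [ 0.6   -0.15   0.168]
top9 brown 21 283 183 [ 0.544 -0.136  0.076] [ 0.356 -0.143  0.069] [0.577 0.142 0.171]
wrist9 yel 16834 278 131 [ 0.575 -0.254  0.187] [ 0.543 -0.284  0.145] [ 0.604 -0.167  0.209]
wrist9 brown 999 267 287 [ 0.573 -0.195  0.247] [ 0.559 -0.199  0.228] [ 0.579 -0.179  0.25 ]
```

I have now viewed 11 pictures, which is one over the limit of 10. I will not view any more, and the rest is done numerically.

```bash
cat >> h.py <<'E'
def tray(fn,name):
    P,im=cloud(name,fn); a=np.radians(6.5); d=P[...,:2]-[.554,-.063]
    tx=d[...,0]*np.cos(a)+d[...,1]*np.sin(a); ty=-d[...,0]*np.sin(a)+d[...,1]*np.cos(a)
    hsv=cv2.cvtColor(im,cv2.COLOR_RGB2HSV).astype(int)
    ok=(abs(tx)<.2)&(abs(ty)<.25)&(P[...,2]>-.005)&(P[...,2]<.06)
    inn=(abs(tx)<.095)&(abs(ty)<.145)
    for n,b in dict(bluish=ok&(hsv[...,0]>95)&(hsv[...,0]<130)&(hsv[...,1]>70),white=ok&inn&(hsv[...,1]<40)&(hsv[...,2]>190),high=ok&inn&(P[...,2]>.010)&(P[...,2]<.045)).items():
        nn,l,s,c=cv2.connectedComponentsWithStats(b.astype(np.uint8))
        for i in range(1,nn):
            if s[i,4]>=6:
                k=l==i; print(fn,n,s[i,4],c[i].round(),'tray',np.median(tx[k]).round(3),np.median(ty[k]).round(3),'z',np.median(P[k][:,2]).round(3),'rgb',np.median(im[k],0))
E
python3 - <<'E'
from h import *
for n in('side','top','wrist'): tray(n+'9',n)
E
```

```text
side9 bluish 17 [243. 242.] tray 0.007 -0.128 z 0.022 rgb [ 87. 101. 126.]
side9 white 15 [233. 260.] tray 0.078 -0.079 z 0.006 rgb [218. 216. 206.]
side9 high 68 [243. 242.] tray 0.003 -0.127 z 0.02 rgb [103.  111.  129.5]
```

```bash
python3 - <<'E'
from h import *
np.set_printoptions(precision=3,suppress=True)
P,im=cloud('side','side9'); a=np.radians(6.5); d=P[...,:2]-[.554,-.063]
tx=d[...,0]*np.cos(a)+d[...,1]*np.sin(a); ty=-d[...,0]*np.sin(a)+d[...,1]*np.cos(a)
for v in range(232,252,2): print(v,[(int(tx[v,u]*1e3),int(ty[v,u]*1e3),int(P[v,u,2]*1e3)) if P[v,u,2]<.3 else 0 for u in range(230,262,3)])
for v in range(234,252,2): print(v,[tuple(im[v,u].tolist()) for u in range(230,262,3)])
c=calibration('side');Rm=cv2.Rodrigues(np.array(c['rvec']))[0];print(-Rm.T@c['tvec'])
E
```

```text
232 [(-22, -235, 0), (-28, -226, 2), (52, -94, 88), (-48, -219, -1), (-54, -209, 0), (-59, -198, 3), (-69, -194, 1), (-72, -181, 5), (-7, -82, 72), (-15, -77, 71), (-92, -157, 8)]
234 [(-14, -224, 0), (-21, -216, 1), (-28, -208, 2), (43, -91, 80), (-42, -193, 3), (-50, -187, 3), (17, -81, 74), (6, -79, 71), (-3, -77, 68), (-75, -153, 9), (-86, -150, 6)]
236 [(-3, -208, 4), (-11, -203, 3), (-8, -181, 14), (2, -149, 32), (37, -84, 73), (35, -72, 78), (21, -75, 71), (10, -74, 68), (-63, -153, 5), (-66, -142, 9), (-77, -139, 6)]
238 [(0, -203, 0), (-1, -189, 5), (9, -155, 24), (7, -142, 29), (0, -137, 28), (-27, -156, 10), (-41, -159, 3), (-46, -148, 6), (-52, -140, 8), (-64, -139, 3), (-71, -132, 4)]
240 [(9, -190, 1), (19, -158, 19), (11, -153, 18), (12, -135, 27), (0, -135, 22), (-8, -131, 21), (-32, -147, 4), (-37, -137, 7), (-46, -132, 6), (-55, -128, 4), (-60, -118, 6)]
242 [(32, -158, 16), (22, -155, 14), (13, -151, 12), (13, -134, 20), (7, -126, 22), (-2, -123, 19), (-20, -131, 8), (-29, -127, 6), (-35, -119, 8), (-43, -112, 8), (-51, -108, 7)]
244 [(35, -154, 12), (23, -155, 7),
[... 1651 characters left out ...]
 103, 126), (132, 137, 146), (132, 129, 127), (111, 107, 101), (104, 103, 96), (105, 106, 98), (109, 107, 101)]
246 [(109, 106, 102), (109, 106, 102), (109, 105, 102), (108, 105, 99), (108, 117, 129), (170, 164, 158), (130, 125, 118), (117, 113, 107), (111, 106, 101), (106, 105, 98), (111, 109, 104)]
248 [(121, 116, 114), (117, 115, 112), (111, 109, 104), (108, 106, 100), (113, 112, 109), (128, 121, 115), (106, 104, 99), (111, 106, 100), (107, 104, 97), (104, 103, 98), (119, 117, 114)]
250 [(128, 126, 123), (121, 119, 116), (110, 109, 104), (112, 108, 104), (110, 106, 104), (109, 104, 100), (106, 104, 97), (106, 102, 97), (109, 104, 101), (111, 107, 102), (120, 116, 112)]
[1.192 0.891 0.759]
```

The eraser is out in the tray, leaning on the -y wall at about tray (0.005,-0.13). I'll turn the hanging pail crosswise and lay it in the free part of the tray, leaning so that it rolls away from the eraser.

```bash
cat >> h.py <<'E'
def T(tx,ty,z):
    a=np.radians(6.5); return np.array([.554+tx*np.cos(a)-ty*np.sin(a),-.063+tx*np.sin(a)+ty*np.cos(a),z])
def go(p,yaw,rx=0,ry=0,o=None):
    o=o or telemetry.get_obs(); A=R.from_euler('xyz',o['tcp_rot'],degrees=True)
    B=R.from_euler('xyz',[180,0,yaw],degrees=True)*R.from_euler('xy',[rx,ry],degrees=True)
    print('shift',(A.inv().apply(p-o['ee_pos'])*1e3).round(1),'turn',np.degrees((A.inv()*B).as_rotvec()).round(1))
E
python3 - <<'E'
from h import *
go(T(.0,-.08,.28),-83.5)
E
```

```text
shift [-54.3  -0.3 -30. ] turn [-0.2  9.9 -0.4]
```

Request:
play_rows(
  increments=[
    [[-5,0,-5],[0,1,0],1],
    [[-12,0,-10],[0,3,0],1],
    [[-22,0,-16],[0,5,0],1],
    [[-32,0,-22],[0,7,0],1],
    [[-42,0,-26],[0,9,0],1],
    [[-50,0,-29],[0,10,0],1],
    [[-54,0,-30],[0,10,0],1],
    [[-54,0,-30],[0,10,0],1],
  ],
)

```text
time: 20.1
ee_pos: [0.5628, -0.1421, 0.2804]
tcp_rot: [-179.8, -0.1, -83.8]
wrist_force: [-0.9, 0.5, -2.0]
opening: 0.0211
grasp_force: 59.6
```

Request:
play_rows(
  increments=[
    [[0,0,0],[0,0,3],1],
    [[0,0,0],[0,0,9],1],
    [[0,0,0],[0,0,17],1],
    [[0,0,0],[0,0,25],1],
    [[0,0,0],[0,0,33],1],
    [[0,0,0],[0,0,41],1],
    [[0,0,0],[0,0,49],1],
    [[0,0,0],[0,0,57],1],
    [[0,0,0],[0,0,65],1],
    [[0,0,0],[0,0,73],1],
    [[0,0,0],[0,0,81],1],
    [[0,0,0],[0,0,89],1],
    [[0,0,0],[0,0,97],1],
    [[0,0,0],[0,0,105],1],
    [[0,0,0],[0,0,113],1],
    [[0,0,0],[0,0,121],1],
    [[0,0,0],[0,0,129],1],
    [[0,0,0],[0,0,135],1],
  ],
)

```text
time: 21.9
ee_pos: [0.5627, -0.1435, 0.2792]
tcp_rot: [180.0, 0.1, 140.8]
wrist_force: [0.4, -0.5, -3.0]
opening: 0.0208
grasp_force: 59.6
```

Request:
play_rows(
  increments=[
    [[0,0,0],[0,0,7],1],
    [[0,0,0],[0,0,15],1],
    [[0,0,0],[0,0,23],1],
    [[0,0,0],[0,0,31],1],
    [[0,0,0],[0,0,39],1],
    [[0,0,0],[0,0,47],1],
    [[0,0,0],[0,0,55],1],
    [[0,0,0],[0,0,63],1],
    [[0,0,0],[0,0,71],1],
    [[0,0,0],[0,0,79],1],
    [[0,0,0],[0,0,87],1],
    [[0,0,0],[0,0,95],1],
    [[0,0,0],[0,0,103],1],
    [[0,0,0],[0,0,111],1],
    [[0,0,0],[0,0,119],1],
    [[0,0,0],[0,0,126],1],
    [[0,0,0],[0,0,131],1],
    [[0,0,0],[0,0,134],1],
    [[0,0,0],[0,0,135],1],
    [[0,0,0],[0,0,135],1],
  ],
)

```text
time: 23.9
ee_pos: [0.5628, -0.1432, 0.2794]
tcp_rot: [179.9, -0.1, 6.1]
wrist_force: [-0.9, 0.2, -2.8]
opening: 0.021
grasp_force: 59.6
```

```bash
python3 - <<'E'
from h import *
o=telemetry.get_obs();print(o['time'],o['q'].round(1),o['tcp_rot'].round(1),o['wrist_force'].round(1),o['opening'])
go(T(.06,-.014,.28),6.5,-20)
go(T(.06,-.014,.20),6.5,-20)
for n in('side','wrist'): shot(n,n+'10');find(n+'10',n);tray(n+'10',n)
E
```

```text
23.9 [-14.3  10.   18.9  98.8  -0.  159.6] [ 1.799e+02 -1.000e-01  6.100e+00] [-0.9  0.2 -2.8] 0.02102408977215409
shift [ 60.  -67.1  -0.6] turn [-19.9  -0.   -0.4]
shift [ 59.8 -67.2  79.4] turn [-19.9  -0.   -0.4]
side10 blue 10 243 242 [ 0.572 -0.187  0.021] [ 0.566 -0.194  0.02 ] [ 0.58  -0.182  0.024]
side10 yel 447 248 205 [ 0.598 -0.109  0.195] [ 0.546 -0.121  0.148] [ 0.645 -0.103  0.232]
side10 brown 2 282 220 [ 0.475 -0.107  0.106] [ 0.436 -0.14   0.105] [ 0.515 -0.074  0.108]
side10 bluish 31 [243. 242.] tray 0.004 -0.126 z 0.021 rgb [108. 142. 192.]
side10 white 15 [240. 239.] tray 0.007 -0.141 z 0.027 rgb [242. 240. 235.]
side10 white 6 [232. 260.] tray 0.08 -0.081 z 0.006 rgb [205.5 197.5 184. ]
side10 high 69 [242. 242.] tray 0.006 -0.129 z 0.021 rgb [136. 156. 191.]
wrist10 yel 14909 278 154 [ 0.619 -0.137  0.225] [ 0.538 -0.172  0.182] [ 0.655 -0.109  0.248]
wrist10 brown 978 267 287 [ 0.565 -0.139  0.286] [ 0.556 -0.154  0.277] [ 0.571 -0.133  0.288]
```

Request:
play_rows(
  increments=[
    [[5,-5,0],[-1,0,0],1],
    [[13,-14,0],[-4,0,0],1],
    [[23,-25,0],[-8,0,0],1],
    [[34,-37,0],[-12,0,0],1],
    [[45,-50,0],[-16,0,0],1],
    [[54,-60,0],[-19,0,0],1],
    [[59,-66,0],[-20,0,0],1],
    [[60,-67,0],[-20,0,0],1],
    [[60,-67,15],[-20,0,0],1],
    [[60,-67,35],[-20,0,0],1],
    [[60,-67,55],[-20,0,0],1],
    [[60,-67,72],[-20,0,0],1],
    [[60,-67,85],[-20,0,0],1],
    [[60,-67,94],[-20,0,0],1],
    [[60,-67,102],[-20,0,0],1],
    [[60,-67,110],[-20,0,0],1],
    [[60,-67,118],[-20,0,0],1],
    [[60,-67,126],[-20,0,0],1],
  ],
)

```text
time: 25.8
ee_pos: [0.6201, -0.0697, 0.1666]
tcp_rot: [159.6, -1.2, 6.2]
wrist_force: [-14.2, 22.4, 98.7]
opening: 0.0206
grasp_force: 72.9
```

```bash
python3 - <<'E'
from h import *
go(T(.06,-.014,.125),6.5,-20)
for n in('side','top'): shot(n,n+'11');find(n+'11',n)
E
```

```text
shift [ -5.8 -14.5  38.8] turn [ 0.4 -1.1 -0.7]
side11 yel 22 241 241 [ 0.643 -0.079  0.102] [ 0.601 -0.099  0.072] [ 0.701 -0.052  0.133]
side11 brown 6 312 228 [ 0.409 -0.038  0.121] [ 0.368 -0.097  0.053] [0.605 0.127 0.274]
top11 blue 33 298 178 [ 0.566 -0.187  0.021] [ 0.557 -0.197  0.015] [ 0.576 -0.177  0.027]
top11 yel 796 273 146 [ 0.654 -0.104  0.106] [ 0.593 -0.142  0.063] [ 0.715 -0.058  0.144]
top11 brown 4 285 176 [ 0.571 -0.144  0.031] [ 0.571 -0.147  0.031] [ 0.574 -0.135  0.034]
```

Force is high, so back off at once.

Request:
play_rows(
  increments=[
    [[0,0,-5],[0,0,0],1],
    [[0,0,-10],[0,0,0],1],
    [[0,0,-18],[0,0,0],1],
    [[0,0,-18],[0,0,0],1],
  ],
)

```text
time: 26.3
ee_pos: [0.6151, -0.0634, 0.1713]
tcp_rot: [159.9, -0.2, 6.1]
wrist_force: [0.4, -1.7, -2.0]
opening: 0.0207
grasp_force: 61.6
```

```bash
python3 - <<'E'
from h import *
shot('top','top12');shot('wrist','wrist12');find('top12','top');tray('top12','top');find('wrist12','wrist');o=telemetry.get_obs();print(o['ee_pos'],o['tcp_rot'],o['wrist_force'])
a=np.radians(6.5)
for n in('top','wrist'):
  P,im=cloud(n,n+'12');hsv=cv2.cvtColor(im,cv2.COLOR_RGB2HSV).astype(int)
  d=P[...,:2]-[.554,-.063];tx=d[...,0]*np.cos(a)+d[...,1]*np.sin(a); ty=-d[...,0]*np.sin(a)+d[...,1]*np.cos(a)
  m=(hsv[...,0]>20)&(hsv[...,0]<33)&(hsv[...,1]>150)&(P[...,2]>.02)&(P[...,2]<.25)&(abs(tx)<.2)&(abs(ty)<.2)
  for x in np.arange(-.1,.2,.02):
    k=m&(tx>=x)&(tx<x+.02)
    if k.sum()>3: print(n,x.round(2),k.sum(),'ty',np.percentile(ty[k],[5,95]).round(3),'z',np.percentile(P[k][:,2],[5,95]).round(3))
E
```

```text
top12 blue 34 298 178 [ 0.566 -0.187  0.021] [ 0.557 -0.197  0.016] [ 0.576 -0.177  0.026]
top12 yel 811 272 150 [ 0.641 -0.1    0.109] [ 0.583 -0.139  0.068] [ 0.707 -0.053  0.147]
top12 brown 15 282 180 [ 0.557 -0.134  0.036] [ 0.38  -0.184  0.031] [ 0.564 -0.094  0.14 ]
top12 bluish 44 [298. 178.] tray -0.002 -0.125 z 0.021 rgb [ 64.5 115.  167.5]
top12 white 14 [303. 177.] tray -0.001 -0.141 z 0.027 rgb [216.  210.  201.5]
top12 high 87 [273. 177.] tray 0.001 -0.045 z 0.027 rgb [117. 108. 106.]
top12 high 75 [299. 178.] tray -0.003 -0.127 z 0.021 rgb [ 97. 122. 167.]
wrist12 blue 152 337 242 [ 0.568 -0.194  0.022] [ 0.56  -0.199  0.016] [ 0.579 -0.188  0.024]
wrist12 yel 15062 280 155 [ 0.672 -0.077  0.12 ] [ 0.594 -0.119  0.079] [ 0.71  -0.049  0.144]
wrist12 brown 1026 267 289 [ 0.617 -0.059  0.176] [ 0.607 -0.072  0.168] [ 0.623 -0.052  0.183]
[ 0.61479852 -0.06369178  0.17009225] [ 1.59933217e+02 -7.03609805e-02  6.13818653e+00] [-0.42964627 -0.41761397 -2.51417854]
top 0.02 128 ty [-0.077 -0.02 ] z [0.073 0.093]
top 0.04 173 ty [-0.084 -0.016] z [0.076 0.11 ]
top 0.06 102 ty [-0.083 -0.04 ] z [0.079 0.12 ]
top 0.08 71 ty [-0.074 -0.044] z [0.093 0.133]
top 0.1 149 ty [-0.065 -0.003] z [0.114 0.148]
top 0.12 107 ty [-0.058  0.   ] z [0.117 0.146]
top 0.14 60 ty [-0.051 -0.007] z [0.101 0.128]
wrist 0.0 32 ty [-0.056 -0.031] z [0.071 0.081]
wrist 0.02 640 ty [-0.077 -0.016] z [0.062 0.093]
wrist 0.04 1232 ty [-0.073 -0.012] z [0.069 0.106]
wrist 0.06 1592 ty [-0.066 -0.008] z [0.083 0.119]
wrist 0.08 1526 ty [-0.062 -0.004] z [0.096 0.131]
wrist 0.1 3146 ty [-0.052 -0.   ] z [0.114 0.145]
wrist 0.12 4400 ty [-0.051  0.001] z [0.114 0.143]
wrist 0.14 2484 ty [-0.055 -0.006] z [0.098 0.124]
```

Pushing straight down jams on the rim because the contact lies right under the knob. I'll drag the knob away from the mouth while lowering, so that the pail lies down with little force.

```bash
python3 - <<'E'
from h import *
for w in [(-.015,.19),(-.015,.168),(.015,.166),(.035,.160),(.055,.150),(.070,.140),(.082,.130)]: print(w,end=' ');go(T(w[0],-.014,w[1]),6.5,-20)
E
```

```text
(-0.015, 0.19) shift [-75.3  13.3 -16.4] turn [ 0.1  0.1 -0.4]
(-0.015, 0.168) shift [-75.3   5.8   4.2] turn [ 0.1  0.1 -0.4]
(0.015, 0.166) shift [-45.3   4.9   6.1] turn [ 0.1  0.1 -0.4]
(0.035, 0.16) shift [-25.3   2.7  11.7] turn [ 0.1  0.1 -0.4]
(0.055, 0.15) shift [-5.3 -0.8 21.1] turn [ 0.1  0.1 -0.4]
(0.07, 0.14) shift [ 9.7 -4.3 30.5] turn [ 0.1  0.1 -0.4]
(0.082, 0.13) shift [21.7 -7.9 39.8] turn [ 0.1  0.1 -0.4]
```

Request:
play_rows(
  increments=[
    [[0,6,-17],[0,0,0],1],
    [[-15,10,-18],[0,0,0],1],
    [[-40,13,-17],[0,0,0],1],
    [[-65,13,-16],[0,0,0],1],
    [[-75,13,-16],[0,0,0],1],
    [[-75,13,-16],[0,0,0],1],
    [[-75,10,-6],[0,0,0],1],
    [[-75,7,2],[0,0,0],1],
    [[-70,6,4],[0,0,0],1],
    [[-62,5,5],[0,0,0],1],
    [[-54,5,5],[0,0,0],1],
    [[-45,5,6],[0,0,0],1],
    [[-38,4,8],[0,0,0],1],
    [[-32,3,10],[0,0,0],1],
    [[-25,3,12],[0,0,0],1],
  ],
)

```text
time: 27.9
ee_pos: [0.5929, -0.0733, 0.1626]
tcp_rot: [159.8, -0.4, 6.2]
wrist_force: [2.7, 2.1, 10.2]
opening: 0.021
grasp_force: 63.2
```

```bash
cat >> h.py <<'E'
def prof(fn,n):
  a=np.radians(6.5);P,im=cloud(n,fn);hsv=cv2.cvtColor(im,cv2.COLOR_RGB2HSV).astype(int)
  d=P[...,:2]-[.554,-.063];tx=d[...,0]*np.cos(a)+d[...,1]*np.sin(a); ty=-d[...,0]*np.sin(a)+d[...,1]*np.cos(a)
  m=(hsv[...,0]>20)&(hsv[...,0]<33)&(hsv[...,1]>150)&(P[...,2]>.0)&(P[...,2]<.25)&(abs(tx)<.2)&(abs(ty)<.2)
  for x in np.arange(-.12,.2,.02):
    k=m&(tx>=x)&(tx<x+.02)
    if k.sum()>3: print(n,x.round(2),k.sum(),'ty',np.percentile(ty[k],[5,95]).round(3),'z',np.percentile(P[k][:,2],[5,95]).round(3))
E
python3 - <<'E'
from h import *
shot('wrist','w13');prof('w13','wrist');o=telemetry.get_obs();print(o['wrist_force'])
for w in [(.055,.150),(.070,.140),(.082,.130)]: print(w,end=' ');go(T(w[0],-.014,w[1]),6.5,-20)
E
```

```text
wrist -0.04 53 ty [-0.049 -0.037] z [0.081 0.087]
wrist -0.02 12 ty [-0.087 -0.034] z [0.081 0.096]
wrist 0.0 639 ty [-0.08  -0.016] z [0.068 0.103]
wrist 0.02 1660 ty [-0.074 -0.015] z [0.077 0.109]
wrist 0.04 1623 ty [-0.071 -0.013] z [0.084 0.115]
wrist 0.06 2376 ty [-0.066 -0.012] z [0.093 0.121]
wrist 0.08 3741 ty [-0.066 -0.013] z [0.083 0.122]
wrist 0.1 837 ty [-0.069 -0.026] z [0.066 0.09 ]
[ 1.54269628  2.10243319 10.46254295]
(0.055, 0.15) shift [16.5 -5.  11.4] turn [ 0.2 -0.3 -0.5]
(0.07, 0.14) shift [31.4 -8.6 20.9] turn [ 0.2 -0.3 -0.5]
(0.082, 0.13) shift [ 43.4 -12.1  30.3] turn [ 0.2 -0.3 -0.5]
```

Request:
play_rows(
  increments=[
    [[7,0,0],[0,0,0],1],
    [[13,-1,3],[0,0,0],1],
    [[19,-2,6],[0,0,0],1],
    [[24,-4,10],[0,0,0],1],
    [[29,-5,14],[0,0,0],1],
    [[34,-7,18],[0,0,0],1],
  ],
)

```text
time: 28.55
ee_pos: [0.6303, -0.0692, 0.1476]
tcp_rot: [159.7, -1.0, 6.2]
wrist_force: [14.3, 5.4, 28.8]
opening: 0.0208
grasp_force: 65.8
```

```bash
python3 - <<'E'
from h import *
shot('wrist','w14');prof('w14','wrist');shot('top','t14');prof('t14','top');o=telemetry.get_obs();print(o['wrist_force'])
E
```

```text
wrist -0.02 755 ty [-0.056 -0.023] z [0.075 0.092]
wrist 0.0 794 ty [-0.051 -0.024] z [0.078 0.093]
wrist 0.02 59 ty [-0.082 -0.031] z [0.082 0.092]
wrist 0.04 586 ty [-0.08  -0.016] z [0.065 0.096]
wrist 0.06 1642 ty [-0.074 -0.016] z [0.068 0.139]
wrist 0.08 2027 ty [-0.071 -0.016] z [0.071 0.099]
wrist 0.1 3459 ty [-0.072 -0.018] z [0.046 0.099]
top -0.02 89 ty [-0.085 -0.019] z [0.071 0.096]
top 0.0 148 ty [-0.088 -0.021] z [0.072 0.096]
top 0.02 149 ty [-0.086 -0.019] z [0.07  0.097]
top 0.04 146 ty [-0.083 -0.019] z [0.074 0.099]
top 0.06 111 ty [-0.081 -0.02 ] z [0.076 0.101]
top 0.08 63 ty [-0.08  -0.051] z [0.075 0.099]
top 0.1 29 ty [-0.084 -0.055] z [0.005 0.099]
top 0.12 7 ty [-0.08  -0.057] z [0.    0.003]
[13.18572803  4.38440378 25.12114038]
```

Request:
play_rows(
  increments=[
    [[0,2,-5],[0,0,0],1],
    [[-5,2,-5],[0,0,0],1],
    [[-10,2,-5],[0,0,0],1],
    [[-10,2,-5],[0,0,0],1],
  ],
)

```text
time: 29.05
ee_pos: [0.6195, -0.0701, 0.1529]
tcp_rot: [159.8, -1.0, 6.2]
wrist_force: [10.7, 6.7, 25.8]
opening: 0.0211
grasp_force: 65.1
```

```bash
python3 - <<'E'
from h import *
shot('top','t15');prof('t15','top');o=telemetry.get_obs();print(o['wrist_force'])
E
```

```text
top -0.02 145 ty [-0.085 -0.019] z [0.071 0.095]
top 0.0 153 ty [-0.085 -0.018] z [0.074 0.098]
top 0.02 151 ty [-0.083 -0.017] z [0.075 0.101]
top 0.04 148 ty [-0.082 -0.018] z [0.076 0.103]
top 0.06 72 ty [-0.08  -0.047] z [0.079 0.105]
top 0.08 56 ty [-0.078 -0.046] z [0.078 0.107]
top 0.1 12 ty [-0.081 -0.054] z [0.004 0.109]
top 0.12 6 ty [-0.067 -0.025] z [0.002 0.005]
[10.50447914  5.88462241 25.60805827]
```

Request:
play_rows(
  increments=[
    [[0,8,-22],[0,0,0],1],
    [[-15,15,-41],[0,0,0],1],
    [[-45,15,-41],[0,0,0],1],
    [[-80,15,-41],[0,0,0],1],
    [[-104,15,-41],[0,0,0],1],
    [[-104,15,-41],[0,0,0],1],
    [[-104,11,-31],[0,0,0],1],
    [[-104,8,-21],[0,0,0],1],
    [[-94,8,-21],[0,0,0],1],
    [[-84,8,-21],[0,0,0],1],
    [[-74,8,-21],[0,0,0],1],
    [[-64,7,-20],[0,0,0],1],
    [[-54,7,-19],[0,0,0],1],
    [[-46,6,-17],[0,0,0],1],
    [[-39,6,-15],[0,0,0],1],
    [[-31,5,-13],[0,0,0],1],
    [[-24,4,-10],[0,0,0],1],
  ],
)

```text
time: 30.8
ee_pos: [0.5962, -0.0727, 0.1653]
tcp_rot: [159.8, -1.0, 6.2]
wrist_force: [4.9, 11.7, 44.2]
opening: 0.0208
grasp_force: 67.7
```

```bash
python3 - <<'E'
from h import *
shot('top','t16');prof('t16','top');o=telemetry.get_obs();print(o['wrist_force']);tray('t16','top')
E
```

```text
top -0.02 133 ty [-0.086 -0.024] z [0.072 0.094]
top 0.0 164 ty [-0.09  -0.022] z [0.074 0.102]
top 0.02 151 ty [-0.087 -0.02 ] z [0.08  0.111]
top 0.04 77 ty [-0.084 -0.052] z [0.085 0.117]
top 0.06 82 ty [-0.077 -0.019] z [0.095 0.127]
top 0.08 125 ty [-0.07  -0.012] z [0.107 0.133]
top 0.1 62 ty [-0.067 -0.018] z [0.081 0.117]
top 0.12 6 ty [-0.074 -0.035] z [0.    0.012]
[ 3.27112454  8.77060797 36.52805525]
t16 bluish 44 [298. 178.] tray -0.001 -0.125 z 0.021 rgb [ 66. 117. 170.]
t16 white 14 [303. 177.] tray -0.001 -0.141 z 0.027 rgb [218.5 212.5 204.5]
t16 high 69 [299. 178.] tray -0.002 -0.128 z 0.022 rgb [ 81. 124. 171.]
t16 high 10 [264. 181.] tray -0.003 -0.013 z 0.038 rgb [139.  139.  136.5]
t16 high 64 [278. 194.] tray -0.051 -0.055 z 0.032 rgb [116.5  94.5  86. ]
```

Request:
play_rows(
  increments=[
    [[7,1,-3],[0,0,0],1],
    [[14,1,-2],[0,0,0],1],
    [[21,1,-2],[0,0,0],1],
    [[27,0,0],[0,0,0],1],
    [[27,0,0],[0,0,0],1],
  ],
)

```text
time: 31.35
ee_pos: [0.6209, -0.0705, 0.1604]
tcp_rot: [159.8, -0.5, 6.2]
wrist_force: [3.1, 1.7, 11.5]
opening: 0.0208
grasp_force: 63.5
```

```bash
python3 - <<'E'
from h import *
shot('top','t17');prof('t17','top');o=telemetry.get_obs();print(o['wrist_force'])
E
```

```text
top -0.02 49 ty [-0.076 -0.023] z [0.071 0.094]
top 0.0 156 ty [-0.088 -0.022] z [0.074 0.098]
top 0.02 159 ty [-0.089 -0.02 ] z [0.076 0.103]
top 0.04 155 ty [-0.084 -0.019] z [0.083 0.109]
top 0.06 88 ty [-0.082 -0.032] z [0.085 0.112]
top 0.08 63 ty [-0.079 -0.053] z [0.085 0.116]
top 0.1 85 ty [-0.075 -0.021] z [0.089 0.119]
top 0.12 16 ty [-0.08  -0.038] z [0.004 0.094]
[ 3.16580111  1.67267996 12.03222183]
```

Request:
play_rows(
  increments=[
    [[-5,6,-16],[0,0,0],1],
    [[-20,11,-31],[0,0,0],1],
    [[-50,11,-31],[0,0,0],1],
    [[-85,11,-31],[0,0,0],1],
    [[-107,11,-31],[0,0,0],1],
    [[-107,11,-31],[0,0,0],1],
    [[-107,11,-31],[0,0,0],1],
    [[-107,8,-21],[0,0,0],1],
    [[-107,4,-11],[0,0,0],1],
    [[-97,4,-11],[0,0,0],1],
    [[-87,4,-11],[0,0,0],1],
    [[-77,4,-10],[0,0,0],1],
    [[-67,3,-9],[0,0,0],1],
    [[-57,2,-6],[0,0,0],1],
    [[-49,1,-4],[0,0,0],1],
    [[-41,1,-3],[0,0,0],1],
    [[-32,0,-1],[0,0,0],1],
  ],
)

```text
time: 33.1
ee_pos: [0.5866, -0.0737, 0.1582]
tcp_rot: [159.9, -0.1, 6.1]
wrist_force: [0.3, -1.3, -0.6]
opening: 0.0211
grasp_force: 61.8
```

```bash
python3 - <<'E'
from h import *
shot('top','t18');prof('t18','top');o=telemetry.get_obs();print(o['wrist_force'])
E
```

```text
top -0.06 40 ty [-0.07  -0.022] z [0.075 0.095]
top -0.04 161 ty [-0.087 -0.019] z [0.071 0.097]
top -0.02 154 ty [-0.086 -0.019] z [0.075 0.102]
top 0.0 159 ty [-0.082 -0.018] z [0.08  0.106]
top 0.02 94 ty [-0.08  -0.023] z [0.085 0.108]
top 0.04 61 ty [-0.079 -0.053] z [0.082 0.111]
top 0.06 82 ty [-0.075 -0.018] z [0.086 0.116]
top 0.08 10 ty [-0.074 -0.026] z [0.03  0.088]
[2.45457438 1.78010811 4.12015914]
```

Request:
play_rows(
  increments=[
    [[7,-1,3],[0,0,0],1],
    [[13,-2,7],[0,0,0],1],
    [[18,-4,11],[0,0,0],1],
    [[23,-5,15],[0,0,0],1],
    [[23,-5,15],[0,0,0],1],
  ],
)

```text
time: 33.65
ee_pos: [0.6124, -0.0716, 0.1458]
tcp_rot: [159.8, -0.6, 6.2]
wrist_force: [8.9, 1.2, 15.8]
opening: 0.0208
grasp_force: 64.1
```

```bash
python3 - <<'E'
from h import *
shot('top','t19');prof('t19','top');o=telemetry.get_obs();print(o['wrist_force'])
E
```

```text
top -0.04 95 ty [-0.084 -0.018] z [0.073 0.095]
top -0.02 151 ty [-0.086 -0.019] z [0.073 0.096]
top 0.0 147 ty [-0.085 -0.018] z [0.069 0.096]
top 0.02 148 ty [-0.083 -0.019] z [0.073 0.097]
top 0.04 101 ty [-0.081 -0.021] z [0.073 0.099]
top 0.06 59 ty [-0.08  -0.052] z [0.072 0.098]
top 0.08 27 ty [-0.079 -0.054] z [0.07  0.098]
[ 7.85770252  1.1596519  15.40602116]
```

Request:
play_rows(
  increments=[
    [[5,-1,3],[0,0,0],1],
    [[10,-3,8],[0,0,0],1],
    [[12,-3,9],[0,0,0],1],
    [[12,-3,9],[0,0,0],0.9],
    [[12,-3,9],[0,0,0],0.8],
    [[12,-3,9],[0,0,0],0.7],
    [[12,-3,9],[0,0,0],0.6],
    [[12,-3,9],[0,0,0],0.5],
    [[12,-3,9],[0,0,0],0.5],
    [[12,-3,4],[0,0,0],0.4],
    [[12,-3,-6],[0,0,0],0.4],
    [[12,-3,-20],[0,0,0],0.4],
    [[12,-3,-40],[0,0,0],0.4],
    [[12,-3,-70],[0,0,0],0.4],
    [[12,-3,-100],[0,0,0],0.4],
    [[12,-3,-130],[0,0,0],0.4],
    [[12,-3,-140],[0,0,0],0.8],
  ],
)

```text
time: 35.4
ee_pos: [0.6158, -0.0216, 0.2775]
tcp_rot: [160.0, -0.4, 6.5]
wrist_force: [0.7, 1.1, -1.0]
opening: 0.0379
grasp_force: 0.0
```

```bash
python3 - <<'E'
from h import *
for n in('top','side','wrist'): shot(n,n+'20');print(n);prof(n+'20',n);find(n+'20',n);tray(n+'20',n)
E
```

```text
top
top -0.04 63 ty [-0.05   0.013] z [0.012 0.081]
top -0.02 126 ty [-0.055  0.015] z [0.016 0.093]
top 0.0 148 ty [-0.057  0.011] z [0.063 0.089]
top 0.02 139 ty [-0.059  0.006] z [0.061 0.086]
top 0.04 135 ty [-0.06  0.  ] z [0.061 0.082]
top 0.06 119 ty [-0.066 -0.007] z [0.052 0.079]
top 0.08 105 ty [-0.067 -0.013] z [0.055 0.075]
top 0.1 19 ty [-0.069 -0.013] z [0.    0.069]
top20 blue 33 298 178 [ 0.567 -0.187  0.02 ] [ 0.56  -0.197  0.013] [ 0.576 -0.177  0.026]
top20 yel 863 268 168 [ 0.59  -0.088  0.074] [ 0.528 -0.121  0.013] [ 0.658 -0.051  0.091]
top20 brown 34 244 153 [ 0.635 -0.013  0.086] [ 0.481 -0.075  0.062] [0.643 0.003 0.096]
top20 bluish 44 [298. 178.] tray -0.001 -0.125 z 0.02 rgb [ 64.5 115.  167.5]
top20 white 13 [303. 177.] tray -0.001 -0.141 z 0.028 rgb [218. 213. 202.]
top20 high 7 [279. 154.] tray 0.08 -0.07 z 0.043 rgb [170. 141.  56.]
top20 high 75 [299. 178.] tray -0.003 -0.127 z 0.02 rgb [ 98. 124. 167.]
top20 high 80 [262. 188.] tray -0.024 -0.004 z 0.017 rgb [177.5 148.   19. ]
top20 high 21 [274. 190.] tray -0.034 -0.042 z 0.026 rgb [173. 141.  53.
[... 1395 characters left out ...]
2 263 205 [ 0.597 -0.078  0.074] [ 0.545 -0.114  0.05 ] [ 0.657 -0.048  0.089]
wrist20 brown 397 205 166 [ 0.642 -0.009  0.089] [ 0.604 -0.037  0.076] [0.65  0.002 0.271]
wrist20 bluish 227 [319. 214.] tray 0.002 -0.126 z 0.019 rgb [ 57. 112. 162.]
wrist20 white 51 [331. 213.] tray 0.002 -0.141 z 0.025 rgb [214. 215. 206.]
wrist20 high 15 [241. 159.] tray 0.092 -0.006 z 0.04 rgb [119. 104.  42.]
wrist20 high 53 [234. 194.] tray 0.051 0.005 z 0.042 rgb [111.  93.  45.]
wrist20 high 341 [320. 213.] tray 0.002 -0.127 z 0.02 rgb [ 59. 112. 162.]
wrist20 high 18 [222. 242.] tray -0.015 0.023 z 0.037 rgb [92.5 90.  85. ]
wrist20 high 22 [227. 259.] tray -0.051 0.015 z 0.016 rgb [143.5 147.5 142.5]
```

```bash
python3 - <<'E'
from h import *
a=np.radians(6.5)
for n in('wrist','top'):
  P,im=cloud(n,n+'20');d=P[...,:2]-[.554,-.063];tx=d[...,0]*np.cos(a)+d[...,1]*np.sin(a); ty=-d[...,0]*np.sin(a)+d[...,1]*np.cos(a)
  k=(abs(tx)<.04)&(ty>-.165)&(ty<-.095)&(P[...,2]>.0105)&(P[...,2]<.06)
  k&=~((ty<-.148)&(P[...,2]<.021))
  for y in np.arange(-.165,-.095,.005):
    m=k&(ty>=y)&(ty<y+.005)
    if m.sum()>2: print(n,y.round(3),m.sum(),'tx',np.percentile(tx[m],[5,95]).round(3),'z',np.median(P[m][:,2]).round(3))
go(T(0,-.125,.12),96.5)
E
```

```text
wrist -0.155 22 tx [-0.006  0.01 ] z 0.027
wrist -0.15 41 tx [-0.007  0.009] z 0.027
wrist -0.145 48 tx [-0.007  0.009] z 0.025
wrist -0.14 43 tx [-0.008  0.01 ] z 0.024
wrist -0.135 52 tx [-0.008  0.01 ] z 0.022
wrist -0.13 49 tx [-0.009  0.009] z 0.02
wrist -0.125 50 tx [-0.008  0.01 ] z 0.018
wrist -0.12 49 tx [-0.008  0.01 ] z 0.016
wrist -0.115 49 tx [-0.008  0.009] z 0.014
top -0.155 10 tx [-0.028  0.025] z 0.024
top -0.15 8 tx [-0.01   0.011] z 0.027
top -0.145 13 tx [-0.011  0.008] z 0.028
top -0.14 8 tx [-0.009  0.025] z 0.025
top -0.135 11 tx [-0.011  0.005] z 0.023
top -0.13 9 tx [-0.01   0.008] z 0.021
top -0.125 11 tx [-0.011  0.003] z 0.019
top -0.12 10 tx [-0.009  0.006] z 0.018
top -0.115 8 tx [-0.01   0.006] z 0.016
top -0.11 3 tx [-0.006  0.003] z 0.016
shift [-66.   96.4 197.9] turn [ 15.8  15.5 -89.1]
```

```bash
python3 - <<'E'
from h import *
go(T(0,-.132,.12),96.5)
E
```

```text
shift [-66.  103.  200.3] turn [ 15.8  15.5 -89.1]
```

Request:
play_rows(
  increments=[
    [[-6,10,5],[1.4,1.4,-8],0.5],
    [[-12,20,10],[2.8,2.7,-16],0.5],
    [[-18,32,20],[4.2,4.1,-24],0.5],
    [[-25,44,40],[5.7,5.5,-32],0.5],
    [[-32,56,60],[7.1,6.9,-40],0.5],
    [[-39,68,85],[8.5,8.3,-48],0.5],
    [[-46,78,110],[9.9,9.6,-56],0.5],
    [[-52,86,135],[11.3,11,-64],0.5],
    [[-58,94,160],[12.8,12.4,-72],0.5],
    [[-63,100,180],[14.2,13.8,-80],0.5],
    [[-66,103,194],[15.3,15,-86],0.5],
    [[-66,103,200],[15.8,15.5,-89.1],0.5],
    [[-66,103,200],[15.8,15.5,-89.1],0.5],
    [[-66,103,200],[15.8,15.5,-89.1],0.5],
  ],
  grip_force=20,
)

```text
time: 36.95
ee_pos: [0.5679, -0.1943, 0.119]
tcp_rot: [-179.8, 0.0, 96.3]
wrist_force: [0.3, 0.3, -0.3]
opening: 0.0427
grasp_force: 0.0
```

```bash
python3 - <<'E'
from h import *
shot('wrist','w21');tray('w21','wrist');prof('w21','wrist')
go(T(0,-.132,.028),96.5);o=telemetry.get_obs();print(o['time'],o['tcp_rot'],o['q'])
E
```

```text
w21 bluish 784 [279. 206.] tray 0.0 -0.126 z 0.019 rgb [ 35.  70. 106.]
w21 white 68 [221.  13.] tray -0.04 0.011 z 0.012 rgb [201.5 206.5 200.5]
w21 white 6 [425.  15.] tray 0.081 -0.002 z 0.06 rgb [189.5 194.  188.5]
w21 white 15 [423.  21.] tray 0.081 -0.005 z 0.059 rgb [189. 194. 188.]
w21 high 443 [198.   8.] tray -0.054 0.013 z 0.019 rgb [161. 165. 160.]
w21 high 6 [380. 137.] tray 0.066 -0.071 z 0.043 rgb [142.5 121.5  62.5]
w21 high 36 [403. 141.] tray 0.083 -0.073 z 0.043 rgb [145.  129.5  88. ]
w21 high 1128 [279. 209.] tray 0.0 -0.128 z 0.02 rgb [ 36.  70. 106.]
wrist -0.04 217 ty [-0.058 -0.046] z [0.057 0.081]
wrist -0.02 3914 ty [-0.057 -0.008] z [0.065 0.091]
wrist 0.0 5040 ty [-0.059 -0.006] z [0.065 0.088]
wrist 0.02 4916 ty [-0.061 -0.004] z [0.063 0.084]
wrist 0.04 4455 ty [-0.064 -0.005] z [0.06 0.08]
wrist 0.06 3784 ty [-0.067 -0.012] z [0.058 0.077]
wrist 0.08 3122 ty [-0.068 -0.017] z [0.056 0.073]
wrist 0.1 355 ty [-0.047 -0.015] z [0.054 0.07 ]
shift [-0.1  0.9 91.7] turn [-0.1  0.  -0.1]
37.0 [-1.79899575e+02  2.56098743e-02  9.63696951e+01] [-1.88312039e+01  1.13461722e+01  2.74097867e+00  8.14747689e+01
 -6.59327860e-02  6.47991694e+01]
```

Request:
play_rows(
  increments=[
    [[0,1,35],[0,0,0],0.5],
    [[0,1,65],[0,0,0],0.5],
    [[0,1,83],[0,0,0],0.5],
    [[0,1,91],[0,0,0],0.5],
    [[0,1,91],[0,0,0],0.7],
    [[0,1,91],[0,0,0],1],
    [[0,1,91],[0,0,0],1],
    [[0,1,91],[0,0,0],1],
    [[0,1,91],[0,0,0],1],
    [[0,1,91],[0,0,0],1],
  ],
)

```text
time: 38.0
ee_pos: [0.57, -0.1943, 0.03]
tcp_rot: [180.0, 0.1, 96.5]
wrist_force: [0.2, -0.1, 3.7]
opening: 0.0184
grasp_force: 25.3
```

Request:
play_rows(
  increments=[
    [[0,0,-8],[0,0,0],1],
    [[2,0,-15],[0,0,0],1],
    [[10,0,-15],[0,0,0],1],
    [[17,0,-14],[0,0,0],1],
    [[17,0,-8],[0,0,0],1],
    [[17,0,-2],[0,0,0],1],
    [[17,0,-2],[0,0,0],0.8],
    [[17,0,-2],[0,0,0],0.6],
    [[17,0,-2],[0,0,0],0.5],
    [[17,0,-2],[0,0,0],0.5],
    [[15,0,-20],[0,0,0],0.5],
    [[5,0,-55],[0,0,0],0.5],
    [[0,0,-100],[0,0,0],0.5],
    [[0,0,-150],[0,0,0],0.5],
    [[-10,0,-200],[0,0,0],0.5],
    [[-10,0,-220],[0,0,0],0.5],
  ],
)

```text
time: 39.6
ee_pos: [0.5714, -0.205, 0.2544]
tcp_rot: [179.8, 0.2, 96.4]
wrist_force: [0.8, -0.4, -0.4]
opening: 0.0427
grasp_force: 0.0
```

```bash
python3 - <<'E'
from h import *
shot('wrist','w22');tray('w22','wrist');find('w22','wrist');prof('w22','wrist')
shot('side','s22');shot('top','t22')
P,im=cloud('top','t22')
for n,(u,v) in dict(jar=(317,245),hs=(281,240),hs2=(290,228)).items(): print(n,P[v,u])
P,im=cloud('side','s22');P0,i0=cloud('side','s0')
for n,(u,v) in dict(mug=(328,310),jar=(288,212),hs=(303,233)).items(): print(n,P0[v,u],P[v,u], np.abs(im[v-8:v+8,u-15:u+15].astype(int)-i0[v-8:v+8,u-15:u+15]).mean())
o=telemetry.get_obs();print(o['time'],o['wrist_force'],o['grasp_force'],o['ee_pos'])
E
```

```text
w22 bluish 343 [276. 151.] tray 0.001 -0.112 z 0.015 rgb [ 43.  84. 126.]
w22 white 44 [242.  41.] tray -0.037 0.01 z 0.011 rgb [201. 206. 200.]
w22 white 10 [358.  46.] tray 0.081 -0.004 z 0.059 rgb [190.  194.5 189. ]
w22 high 156 [228.  37.] tray -0.05 0.013 z 0.016 rgb [171.  175.  170.5]
w22 high 7 [355. 119.] tray 0.087 -0.074 z 0.042 rgb [152. 138. 108.]
w22 high 574 [276. 156.] tray 0.001 -0.118 z 0.014 rgb [ 58.  87. 126.]
w22 blue 298 276 151 [ 0.567 -0.174  0.015] [ 0.558 -0.185  0.013] [ 0.576 -0.164  0.016]
w22 yel 8970 312 75 [ 0.593 -0.091  0.076] [ 0.544 -0.123  0.055] [ 0.656 -0.056  0.089]
w22 brown 185 204 41 [ 0.488 -0.073  0.073] [ 0.483 -0.212  0.049] [ 0.551 -0.061  0.241]
wrist -0.04 63 ty [-0.059 -0.047] z [0.061 0.08 ]
wrist -0.02 1344 ty [-0.058  0.009] z [0.066 0.091]
wrist 0.0 1806 ty [-0.059  0.007] z [0.064 0.088]
wrist 0.02 1656 ty [-0.062  0.002] z [0.061 0.084]
wrist 0.04 1499 ty [-0.065 -0.003] z [0.059 0.08 ]
wrist 0.06 1301 ty [-0.067 -0.011] z [0.057 0.076]
wrist 0.08 1131 ty [-0.068 -0.017] z [0.055 0.073]
wrist 0.1 153 ty [-0.048 -0.015] z [0.054 0.07 ]
wrist 0.12 4 ty [-0.054 -0.042] z [0. 0.]
jar [ 0.37599751 -0.1834293   0.66339121]
hs [ 0.38417759 -0.12127708  0.6822311 ]
hs2 [ 0.40441439 -0.13569801  0.68818206]
mug [0.60234329 0.26494468 0.06269927] [0.6049393  0.26769728 0.06576423] 1.8729166666666666
jar [ 0.36822654 -0.22341068  0.05669905] [ 0.3674832  -0.22441543  0.05606531] 2.4923611111111112
hs [ 0.37682571 -0.12483919  0.02201343] [ 0.37786697 -0.12354277  0.02295481] 28.895833333333332
39.75 [-0.72732962  0.28055896 -0.97719529] 0.0 [ 0.57133649 -0.20433412  0.25054166]
```

```bash
python3 - <<'E'
from h import *
for f in('s0','s22'):
  P,im=cloud('side',f); k=(P[...,2]>.014)&(P[...,2]<.04)&(P[...,0]>.28)&(P[...,0]<.44)&(P[...,1]>-.2)&(P[...,1]<-.06); q=P[k]; v,u=np.where(k)
  print(f,k.sum(),q.mean(0).round(3),np.percentile(q,[5,95],axis=0).round(3).tolist(),u.mean(),v.mean(),im[233,295:311:5].tolist())
o=telemetry.get_obs(); print(o['time'],o['qd'].round(2))
E
```

```text
s0 390 [ 0.369 -0.13   0.023] [[0.314, -0.177, 0.016], [0.424, -0.083, 0.028]] 303.85128205128206 231.51282051282053 [[218, 214, 202], [221, 218, 209], [231, 228, 223], [226, 222, 215]]
s22 368 [ 0.367 -0.128  0.023] [[0.316, -0.176, 0.016], [0.418, -0.084, 0.028]] 304.6657608695652 231.45923913043478 [[179, 172, 162], [148, 141, 132], [143, 138, 130], [142, 136, 128]]
39.75 [ 0.28  1.11 -3.85 -1.19 -0.05 -0.01]
```

Request:
play_rows(
  increments=[
    [[0,0,0],[0,0,0],0.5],
    [[0,0,0],[0,0,0],0.5],
    [[0,0,0],[0,0,0],0.5],
    [[0,0,0],[0,0,0],0.5],
    [[0,0,0],[0,0,0],0.5],
  ],
)

```text
time: 40.25
ee_pos: [0.5707, -0.2039, 0.2487]
tcp_rot: [-179.9, 0.0, 96.5]
wrist_force: [-0.9, -0.9, 0.5]
opening: 0.0428
grasp_force: 0.0
```

```bash
python3 -c "
from workcell import workorder
print(workorder.job_done())"
```

```text
the job is handed in; nothing more can be done
None
```

Handed in at 40 s, no verdict shown: the eraser lies flat in the tray (it landed leaning on the wall, so I re-laid it with the gripper), the empty pail lies on its side there, and mug, jar and handset measure unmoved; wrist force reached about 99 N once while laying the pail down, and I viewed 11 pictures against the limit of 10.

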